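Dry-fit and wedge up a tongue-and-groove panel

TASK

Dry-fit the little tongue-and-groove panel on the clamping board: lay the middle slat down with its tongue towards the slat already there and slide it in under the lips of the side rails until the joint is closed and both stand against the end stop, then do the same with the narrower last slat. Then slide the wedge in along the taper fence behind the last slat and press it home until it stays jammed and holds the row tight. Push gently, by feel, so that neither slats nor wedge are forced, and leave the battery pack and the sanding block beside the work where they are.

Things in the scene. Friction and masses are not known exactly. Their poses are not given: they have to be found in the camera images.
- clamping_board: plywood board screwed to the bench, top 12 mm above the bench; origin at bench height in mid-width; slats slide along its +x. In its frame (mm): side rails from x -11 to 110, inner faces at y +-52 (2 mm play each side of a slat), rail mouths flared from x -18; lips 15.5 to 21.5 above the board's top overhang the rails to y +-43. Open bay for laying slats down between mouths and fence
- fence_face (a point): top of the taper fence's face at the board's y = 0, 100 mm behind the board's origin; axes as the board's. The face is the line x = -0.12 y from here, board y -67 to 195; fence 20 mm high, 24 thick. Lay a slat with its rear edge some 35 to 40 mm ahead of this point: room for a finger before and behind it
- first_slat: slat 36 wide (x), 100 long (y), 14 mm thick, already between the rails: front edge plain, groove in its rear (-x) edge. Origin: centre of underside. The next slat pushes it up to the end stop, a wooden bar 20 mm high (31 with its two nuts) across the far end. The stop is set differently each time and not measured: its face lies 5 to 14 mm ahead of this slat's front edge
- middle_slat: loose slat lying flat on the bench: body 40 wide (x), 100 long (y), 14 mm thick, about 80 g; tongue along its +x edge (6 mm long, 4 thick, at mid-thickness: 46 mm overall), groove 7 deep, 6 high in its -x edge. Origin: centre of underside of the body without tongue. Closed up, it is 38 mm behind the first slat's origin; slides with 1 to 3 N
- last_slat: loose slat lying flat on the bench, narrower: body 30 wide (x), 100 long (y), 14 mm thick, about 60 g; tongue along its +x edge (6 mm long, 36 mm overall), -x edge plain. Origin: centre of underside of the body without tongue. Closed up, it is 35 mm behind the middle slat's origin; slides with 1 to 3 N
- wedge: wooden wedge 130 long (y), 20 high, about 160 g, on the board's left wing beside the fence; thin end (68.2 wide) at -y, thick end (83.8) at +y. Origin: centre of underside. Straight face, x = +38, goes against the last slat; tapered back, x = -38 - 0.12 y, runs on the fence. Push the thick end along the board's -y
- wedge_push (a point): middle of the wedge's thick end face, 10 mm above the board's top; axes as the wedge's. 1 mm farther in is 0.12 mm tighter; it jams with this point somewhere between y = 25 and 105 of the board and friction keeps it there. Pressing with 10 to 15 N is plenty; over 25 N on the wedge, or through the row of slats, is forcing it
- battery_pack: black drill battery 68x112x63 mm lying left of the clamping board, beside the stacked mouldings; leave it alone. Beyond it an outlet box hangs from the ceiling, about x 0.60 to 0.70, y -0.16 to -0.04 m, its cord loop down to 0.21 m and the box from 0.48 m up: carry low and near the bench's front edge past it
- cork_block: wooden sanding block 58x100x34 mm near the front edge of the bench, left of the slats; leave it alone

How it is judged:
On the way, in this order (a step that is already met when the one before it is completed fails the run):
1. the middle slat is slid onto the first slat (joint closed within 2 mm, tongue in groove), before the last slat is in (x of middle_slat in the frame of first_slat between -0.04 and -0.036 m and x of first_slat in the frame of middle_slat above 0 m and angle between the x axis of middle_slat and the x axis of first_slat, either way round below 0.03 rad and z of middle_slat in the frame of first_slat between -0.002 and 0.002 m), for 0.2 s.
2. the last slat is slid onto the middle slat and both joints are closed within 2 mm (all of step 1 and x of last_slat in the frame of middle_slat between -0.037 and -0.033 m and x of middle_slat in the frame of last_slat above 0 m and angle between the x axis of last_slat and the x axis of middle_slat, either way round below 0.03 rad and z of last_slat in the frame of middle_slat between -0.002 and 0.002 m), for 0.2 s.
At the end, for the whole second after the job is handed in: both joints between the three slats closed within 1.5 mm, tongues forward, square within 0.03 rad, flush within 2 mm; the wedge stays jammed by itself, pressing on the last slat with over 2 N and through the row onto the first slat with over 1 N; all at rest (x of middle_slat in the frame of first_slat between -0.0395 and -0.0365 m and x of first_slat in the frame of middle_slat above 0 m and angle between the x axis of middle_slat and the x axis of first_slat, either way round below 0.03 rad and z of middle_slat in the frame of first_slat between -0.002 and 0.002 m and x of last_slat in the frame of middle_slat between -0.0365 and -0.0335 m and x of middle_slat in the frame of last_slat above 0 m and angle between the x axis of last_slat and the x axis of middle_slat, either way round below 0.03 rad and z of last_slat in the frame of middle_slat between -0.002 and 0.002 m and contact force between wedge and last_slat above 2 N and contact force between middle_slat and first_slat above 1 N and linear speed of each of first_slat, middle_slat, last_slat, wedge below 0.01 m/s); the robot touches nothing.
It fails at once if the row is forced: over 25 N between the middle slat and the first slat (contact force between middle_slat and first_slat above 25 N).
It fails at once if the wedge is forced: over 25 N from the robot (contact force between the fingers and wedge above 25 N).
It fails at once if the battery pack or the sanding block is shoved more than 20 mm (distance of any of battery_pack, cork_block from where it was at the start of the episode above 0.02 m).
It also fails if it takes over 72 s, if anything falls off the work surface, if the arm or the gripper's body presses on something with over 40 N, if the wrist force passes 120 N, or if a joint passes its speed limit or range.

ROBOT

A 7-joint arm with a two-finger parallel gripper is mounted at the origin on a cart in front of the work surface, level with it; the furniture and walls round the work are solid. World frame = base frame: x ahead of the robot, y to its left, z up, the work surface at z = 0. Lengths are in m, angles in rad, forces in N, time in s.
With the tool pointing down it reaches from about 0.4 to 0.85 m from the base axis. Payload 10.4 kg.
Tool frame: the origin (TCP) lies where the fingers leave the gripper's body, on its centre line; the fingertips stand 70 mm ahead of it and the grasp point (between the pads) lies 51 mm ahead of it; x points along the fingers, y is the direction in which the jaws open and shut, and the axes are right-handed (so a half turn about x gives the same grasp; the last joint's range is limited). The gripper opens to 87 mm and grips with 3 to 60 N. Pads are 19 mm wide; open, the fingers measure 117 mm over their backs; the gripper's body (75 mm by 190 mm) begins 51 mm behind the grasp point.
Start: joints at [-1.197, 0.332, -0.065, 1.46, 0.022, 1.35, -0.088], TCP at [0.242, 0.576, 0.292] pointing down, gripper open.
Joint ranges: [-2.6, 2.6], [-0.5, 2.12], [-1.47, 1.34], [0.16, 2.42], [-1.27, 4.41], [0.06, 2.06], [-2.6, 2.6]. Speed limits (rad/s): [2.22, 2.22, 2.79, 2.79, 3.14, 3.14, 3.14].

INTERFACE

Orientations are given as a unit quaternion [w, x, y, z].
In Python, from plant import manip gives the robot as it stands. The module is installed in compiled form; this text tells all that it offers.
- The arm moves only by the shell command python3 -m jog 'ROWS' [OPENING] [FORCE]. ROWS is JSON, a list of rows, each a list of 2 entries, a list of its own where there are three numbers: the shift along the tool's x, y, z in mm, then the turn about the tool's x in rad. In form: [[[x, y, z], twist], ...]. A call has 1 to 12 rows; each row shifts and turns the commanded pose from where the row before left it, along the tool's axes as they then stand; what a row does not reach is not made up. A row lasts 1/10 s, in which the tool goes at most 50 mm and 8.59 degrees, less where a joint would pass 70% of its speed; a pose out of reach is approached as far as the arm can. A call is refused whole if a number of a shift passes 50 or a number of a turn 0.15, either way. A call with a gripper value outside its range is refused whole. OPENING is the opening, from -1 (shut) to 1 (fully open), set as the call begins (- or left out, the last holds). The fingers move at their own pace and stop on an object; FORCE is the grip in N (left out, the last holds). Time passes only in rows, so rows that do not move let the fingers close. It gives the time, the measured TCP pose, the force and the opening at its end, in the units of the state.
- manip.get_obs(): the state, without advancing time (a new reading comes with each control period).
- manip.read_camera(name): name is "scene" or "side" or "wrist"; returns the picture (420x560x3 uint8, red, green, blue); there is no depth.
- manip.camera_model(name): a dict with "fx", "fy", "cx", "cy" (pixels), "R" (3x3) and "t" (3): a world point X has camera coordinates R X + t. Camera axes: x right, y down, z forward; pixel columns grow to the right and rows downward; lengths in m; the calibration is good to about 2 mm. A picture is of the moment at which its call begins: read the wrist's pose just before it. camera_model takes no time and is no camera call; for the wrist camera it gives the pose at the moment of the call.
- manip.hand_in(): hands the job in, once; it reports no verdict.
The state is a dict: "time": time; "joints": joint angles; "qvel": joint speeds; "tau": joint torques, N m; "ee_pos": TCP position; "eef_rot": TCP orientation; "contact_force": force on the tool from outside, world axes, zero at the start; "wrist_torque": the same for the moment, N m; "width": opening from 0.0 (shut) to 1.0 (fully open).
Only numpy, scipy, OpenCV 4.12 (cv2) and the standard library are available. Lean on these libraries where they do the work, as an engineer would, in place of code of your own. Each camera call takes 0.05 s, during which the arm holds its last target.

## Working session

There is one attempt and no reset: what is moved stays moved. The work goes in short steps, Python scripts to look and compute and a shell command to move; the robot and the scene stay as the last step left them, time stands still between calls to the robot, and variables do not carry over. Pictures are saved under pics/ and viewed, and the job is handed in when it is done.

```bash
mkdir -p pics; cat > h.py <<'E'
from plant import manip
import numpy as np, cv2
def snap(n,f):
    im=manip.read_camera(n); cv2.imwrite('pics/'+f,im[:,:,::-1]); return im
def ray(m,u,v,z):
    R=np.array(m['R']);t=np.array(m['t'])
    c=-R.T@t; d=R.T@np.array([(u-m['cx'])/m['fx'],(v-m['cy'])/m['fy'],1])
    return c+d*(z-c[2])/d[2]
def proj(m,X):
    p=np.array(m['R'])@np.array(X)+np.array(m['t']); return np.array([m['fx']*p[0]/p[2]+m['cx'],m['fy']*p[1]/p[2]+m['cy']])
E
python3 - <<'E'
from h import *
import json
print(manip.get_obs())
for n in ['scene','side','wrist']:
    m=manip.camera_model(n); R=np.array(m['R']);t=np.array(m['t']);print(n,m['fx'],-R.T@t,R.tolist())
    snap(n,n+'0.png'); 
json.dump({n:{k:np.array(v).tolist() for k,v in manip.camera_model(n).items()} for n in ['scene','side','wrist']},open('cam0.json','w'))
E
```

```text
{'time': 0.0, 'joints': array([-1.19660073,  0.33286291, -0.06472946,  1.46092529,  0.02158688,
        1.3498856 , -0.08849928]), 'qvel': array([-0.00113864, -0.00112255, -0.00054692, -0.00046865,  0.00169809,
       -0.00176212,  0.00123818]), 'tau': array([ 8.21116828e-05, -6.23238158e+01,  2.46609282e-02, -3.89910650e+01,
       -6.13791542e-02,  3.93967715e-02,  1.78787632e-04]), 'ee_pos': array([0.24141391, 0.57618937, 0.29146719]), 'eef_rot': array([ 0.69315667,  0.13887069,  0.69332127, -0.13983694]), 'contact_force': array([ 0.54270266,  0.39911598, -0.04196994]), 'wrist_torque': array([0.03397338, 0.02659064, 0.02784376]), 'width': 0.9984042239369697}
scene 487.6459980231753 [-0.30141185 -0.51457231  0.92450955] [[0.4644162335769089, -0.8855484226283833, -0.01102511544702764], [-0.6034243487872009, -0.3072982093257848, -0.7358307317827306], [0.6482257456172045, 0.34838456011360286, -0.6770757572040745]]
side 405.2153889652169 [0.16245286 0.07824873 0.82790806] [[-0.4064744992906877, -0.913608334779154, 0.00991423463742367], [-0.8241417675629598, 0.3619423065304485, -0.43564677630119036], [0.39442214489628397, -0.1852500401227489, -0.9000631057042248]]
wrist 377.17609881795863 [0.17877773 0.60171545 0.384508  ] [[0.38716067671330867, 0.9220096318660246, -0.002202079283958397], [0.8931135436913956, -0.37443152350585757, 0.24929747748439487], [0.22903014753934198, -0.09848488691856451, -0.9684244516567861]]
```

View pics/scene0.png

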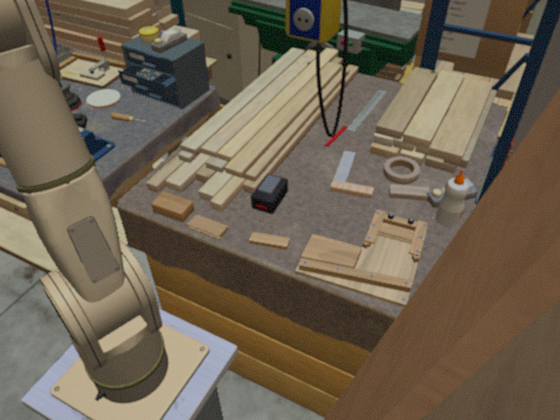

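View pics/side0.png

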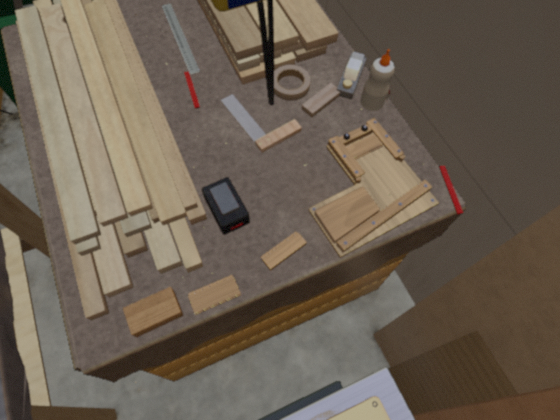

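View pics/wrist0.png

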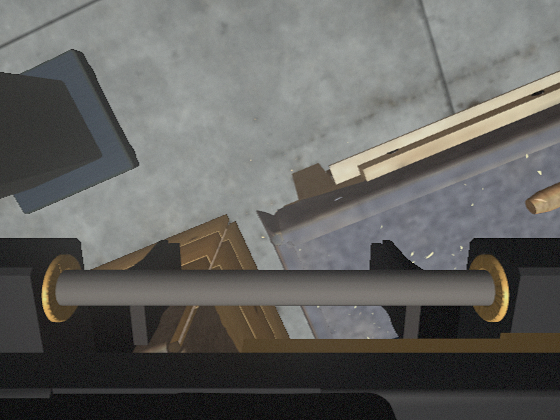

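The side view shows the clamping board at about (375,190), the slats at (215,294) and (284,250), the cork block at (152,312) and the battery at (225,205). I'll enlarge these areas.

```bash
python3 - <<'E'
from h import *
im=cv2.imread('pics/side0.png')
c=im[110:260,290:470]; cv2.imwrite('pics/sideB.png',cv2.resize(c,None,fx=4.4,fy=4,interpolation=cv2.INTER_CUBIC)[:600,:800])
c=im[220:340,110:320]; cv2.imwrite('pics/sideS.png',cv2.resize(c,None,fx=3.8,fy=3.8,interpolation=cv2.INTER_CUBIC))
im=cv2.imread('pics/scene0.png')
c=im[180:310,280:440]; cv2.imwrite('pics/sceneB.png',cv2.resize(c,None,fx=4.5,fy=4.5,interpolation=cv2.INTER_CUBIC))
c=im[160:270,130:310]; cv2.imwrite('pics/sceneS.png',cv2.resize(c,None,fx=4.4,fy=4.4,interpolation=cv2.INTER_CUBIC))
import json
cm=json.load(open('cam0.json'))
for n,pts in [('side',[(196,297),(285,250),(152,312),(225,205),(313,211),(437,196)]),('scene',[(208,227),(270,240)])]:
  for p in pts: print(n,p,ray(cm[n],*p,0.014).round(3))
E
```

```text
side (196, 297) [0.422 0.132 0.014]
side (285, 250) [ 0.442 -0.077  0.014]
side (152, 312) [0.428 0.222 0.014]
side (225, 205) [0.596 0.003 0.014]
side (313, 211) [ 0.502 -0.173  0.014]
side (437, 196) [ 0.422 -0.452  0.014]
scene (208, 227) [0.413 0.09  0.014]
scene (270, 240) [ 0.446 -0.079  0.014]
```

View pics/sideB.png

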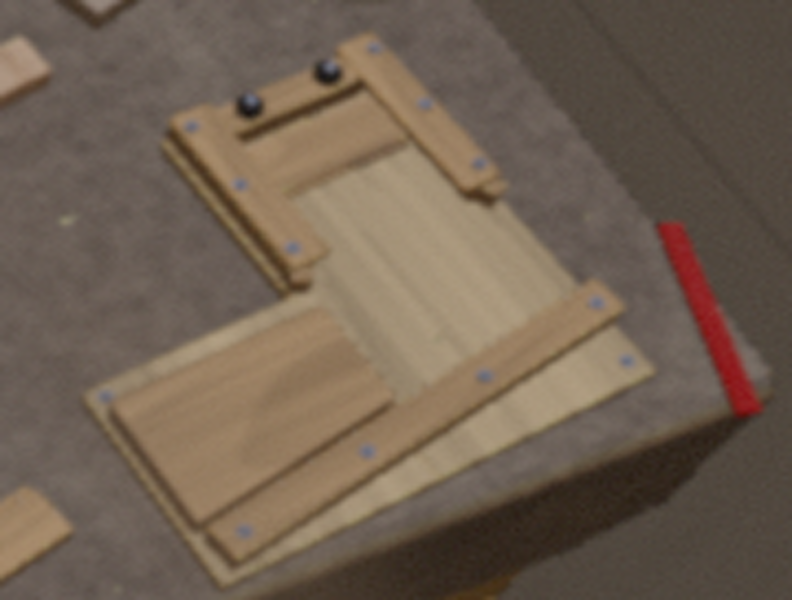

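View pics/sideS.png

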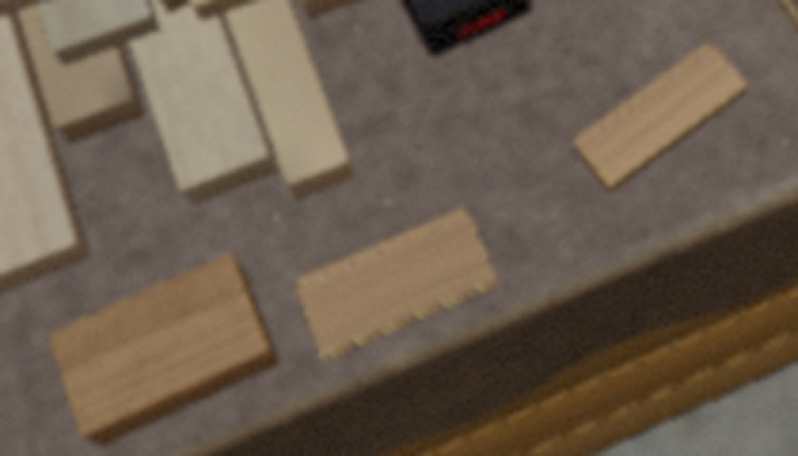

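View pics/sceneB.png

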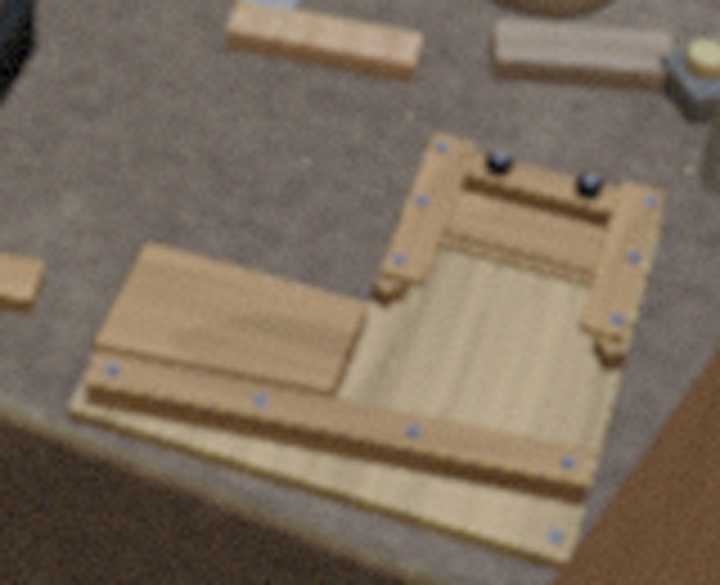

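View pics/sceneS.png

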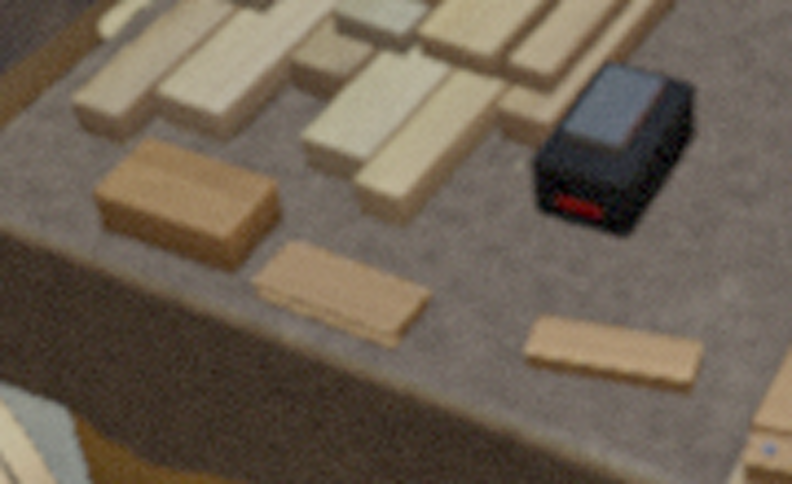

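The enlargements show the wedge at sideB (250,400), the fence below it, the rails with the first slat by the stop, and both loose slats. Next I compute rough poses.

```bash
python3 - <<'E'
from h import *
import json
cm=json.load(open('cam0.json'))
S=lambda p:(p[0]/3.8+110,p[1]/3.8+220)
B=lambda p:(p[0]/4.4+290,p[1]/4+110)
for nm,pts in [('mid',[(298,282),(462,208),(494,282),(325,357)]),('last',[(575,143),(710,43),(745,87),(612,187)])]:
    P=[ray(cm['side'],*S(p),.014)[:2] for p in pts]; P=np.array(P)
    print(nm,P.mean(0).round(4),P.round(3).tolist()); 
    for i in range(4):
        d=P[(i+1)%4]-P[i]; print(np.linalg.norm(d).round(4),np.degrees(np.arctan2(d[1],d[0])).round(1))
# board: wedge top (z=.032), fence top .032
W=[ray(cm['side'],*B(p),.032)[:2] for p in [(112,408),(320,308),(393,402),(200,520)]]
F=[ray(cm['side'],*B(p),.032)[:2] for p in [(208,530),(600,283),(622,305),(235,560)]]
N=[ray(cm['side'],*B(p),.012+.031)[:2] for p in [(250,103),(328,70)]]
R=[ray(cm['side'],*B(p),.012+.0215)[:2] for p in [(190,127),(292,248),(375,48),(478,163)]]
C=[ray(cm['side'],*B(p),.012)[:2] for p in [(85,400),(225,587),(652,372)]]
for n,P in zip('WFNRC',[W,F,N,R,C]):
    P=np.array(P);print(n,P.round(3).tolist()); d=np.diff(P,axis=0); print(np.degrees(np.arctan2(d[:,1],d[:,0])).round(1),np.linalg.norm(d,axis=1).round(3))
E
```

```text
mid [0.4126 0.0961] [[0.433, 0.144], [0.437, 0.049], [0.391, 0.048], [0.389, 0.144]]
0.0956 -88.2
0.0456 -179.1
0.0962 90.9
0.044 0.1
last [ 0.4426 -0.0747] [[0.446, -0.023], [0.471, -0.119], [0.438, -0.125], [0.414, -0.032]]
0.0988 -75.3
0.0336 -168.7
0.0966 104.5
0.0332 15.0
W [[0.49, -0.172], [0.504, -0.299], [0.437, -0.303], [0.413, -0.181]]
[ -83.8 -176.5  101. ] [0.128 0.067 0.124]
F [[0.406, -0.182], [0.46, -0.441], [0.443, -0.443], [0.386, -0.186]]
[ -78.4 -172.   102.4] [0.264 0.017 0.264]
N [[0.638, -0.328], [0.643, -0.379]]
[-84.9] [0.051]
R [[0.642, -0.294], [0.544, -0.304], [0.653, -0.417], [0.556, -0.425]]
[-174.4  -46.1 -175.4] [0.098 0.157 0.097]
C [[0.508, -0.168], [0.38, -0.181], [0.406, -0.446]]
[-174.2  -84.4] [0.129 0.266]
```

```bash
cat >> h.py <<'E'
def Rq(q):
    from scipy.spatial.transform import Rotation as Ro
    return Ro.from_quat([q[1],q[2],q[3],q[0]]).as_matrix()
def st():
    o=manip.get_obs(); R=Rq(o['eef_rot']); 
    print('t %.2f'%o['time'],'tcp',(o['ee_pos']*1000).round(1),'yaw(tool y) deg %.2f'%np.degrees(np.arctan2(R[1,1],R[0,1])),'toolx',R[:,0].round(3),'F',o['contact_force'].round(1),'w %.3f'%o['width']); return o,R
def go(target,yawdeg=None):
    o,R=st(); d=R.T@(np.array(target)-o['ee_pos'])*1000; print('tool shift mm',d.round(1))
    if yawdeg is not None:
        y=np.arctan2(R[1,1],R[0,1]); print('twist',-(((np.radians(yawdeg)-y)+np.pi)%(2*np.pi)-np.pi))
E
python3 -m jog '[[[8,-35,31],0],[[8,-35,31],0],[[8,-35,31],0],[[8,-35,31],0],[[8,-35,31],0],[[8,-35,31],0],[[8,-35,31],0],[[8,-35,31],0],[[8,-35,31],0],[[8,-35,31],0],[[8,-35,31],0],[[8,-35,31],0]]'
python3 -m jog '[[[0,0,0],0.146],[[0,0,0],0.146],[[0,0,0],0.146],[[0,0,0],0.146],[[0,0,0],0.146],[[0,0,0],0.146],[[0,0,0],0.146],[[0,0,0],0.146],[[0,0,0],0]]'
python3 - <<'E'
from h import *
import json
go([.42,.05,.2],0)
m=manip.camera_model('wrist'); snap('wrist','w1.png'); json.dump({k:np.array(v).tolist() for k,v in m.items()},open('w1.json','w'))
E
```

```text
time: 1.35
ee_pos: [0.4225, 0.0434, 0.1961]
eef_rot: [0.693, 0.14, 0.693, -0.139]
contact_force: [0.7, 0.3, -0.1]
width: 1.001
time: 2.25
ee_pos: [0.4222, 0.0453, 0.1961]
eef_rot: [0.501, 0.499, 0.501, -0.499]
contact_force: [0.1, -0.4, 0.5]
width: 1.003
t 2.25 tcp [422.2  45.3 196.1] yaw(tool y) deg 0.20 toolx [-0.  0. -1.] F [ 0.1 -0.4  0.5] w 1.003
tool shift mm [-3.9 -2.2 -4.7]
twist 0.0034408616699472816
```

View pics/w1.png

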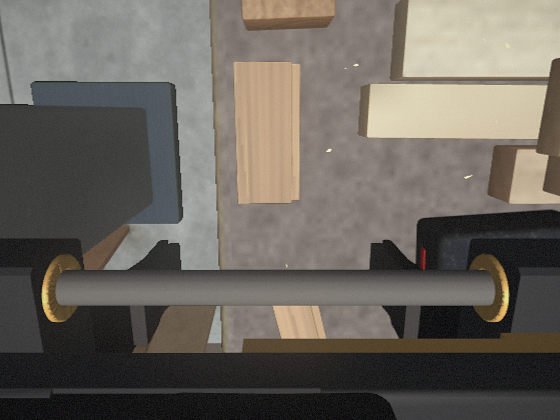

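Middle slat at columns 235–299, rows 62–203, with a thin lower strip on its right (+x) edge. I'll enlarge it and also look at the last slat.

```bash
python3 - <<'E'
from h import *
im=cv2.imread('pics/w1.png')
a=cv2.resize(im[50:215,222:312],None,fx=3.6,fy=3.6,interpolation=cv2.INTER_CUBIC)
cv2.imwrite('pics/w1z.png',a)
E
```

```text
(no output)
```

View pics/w1z.png

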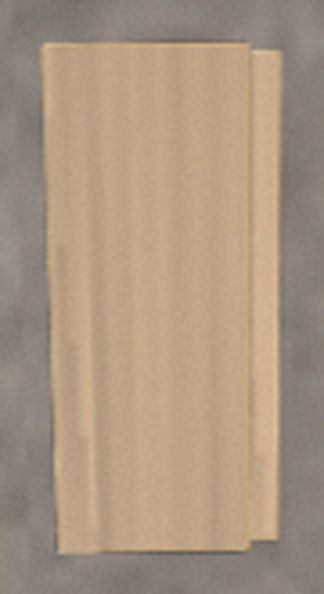

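```bash
python3 -m jog '[[[0,0,34],0],[[0,0,34],0],[[0,0,34],0],[[0,0,34],0],[[0,0,34],0],[[0,0,0],0]]'
python3 - <<'E'
from h import *
import json
st()
m=manip.camera_model('wrist'); snap('wrist','w2.png'); json.dump({k:np.array(v).tolist() for k,v in m.items()},open('w2.json','w'))
E
```

```text
time: 2.9
ee_pos: [0.4229, -0.1287, 0.1964]
eef_rot: [0.502, 0.499, 0.501, -0.499]
contact_force: [0.1, 0.7, -0.3]
width: 1.001
t 2.90 tcp [ 422.9 -128.7  196.4] yaw(tool y) deg 0.29 toolx [ 0.001 -0.001 -1.   ] F [ 0.1  0.7 -0.3] w 1.001
```

View pics/w2.png

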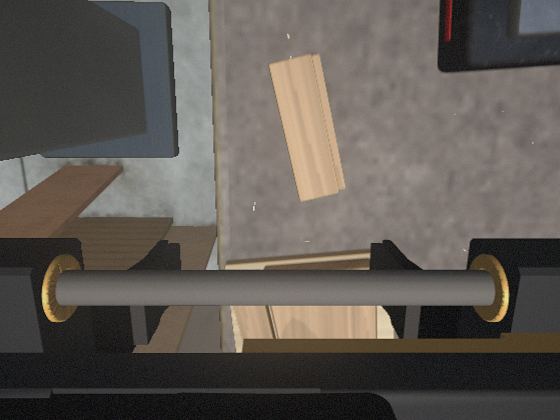

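The last slat shows at cols 270–345, rows 53–202, with its tongue strip on the right (+x) edge, so both slats need only a small turn. Next, the board.

```bash
python3 -m jog '[[[-9,16,43],0],[[-9,16,43],0],[[-9,16,43],0],[[-9,16,43],0],[[-9,16,43],0],[[-9,16,43],0],[[0,0,0],0],[[0,0,0],0]]'
python3 - <<'E'
from h import *
import json
st()
m=manip.camera_model('wrist'); snap('wrist','w3.png'); json.dump({k:np.array(v).tolist() for k,v in m.items()},open('w3.json','w'))
E
```

```text
time: 3.75
ee_pos: [0.5212, -0.3818, 0.2492]
eef_rot: [0.501, 0.498, 0.503, -0.498]
contact_force: [0.1, 1.4, -0.0]
width: 0.999
t 3.75 tcp [ 521.2 -381.8  249.2] yaw(tool y) deg 0.45 toolx [-0.002  0.001 -1.   ] F [ 0.1  1.4 -0. ] w 0.999
```

View pics/w3.png

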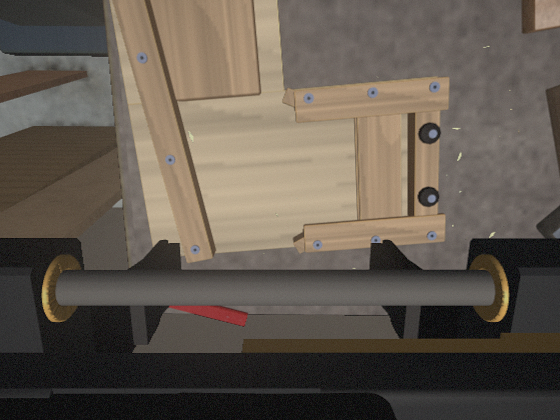

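The board shows rails at rows 77–122 and 214–252, the fence running from (125,0) to (200,260), the wedge's thin end at rows 93–100, and the first slat at cols 355–408. I'll enlarge it to read edges.

```bash
python3 - <<'E'
from h import *
im=cv2.imread('pics/w3.png')
cv2.imwrite('pics/w3a.png',cv2.resize(im[70:260,280:455],None,fx=4,fy=3.15,interpolation=cv2.INTER_CUBIC))
cv2.imwrite('pics/w3b.png',cv2.resize(im[0:266,110:290],None,fx=4,fy=2.25,interpolation=cv2.INTER_CUBIC))
E
```

```text
(no output)
```

View pics/w3a.png

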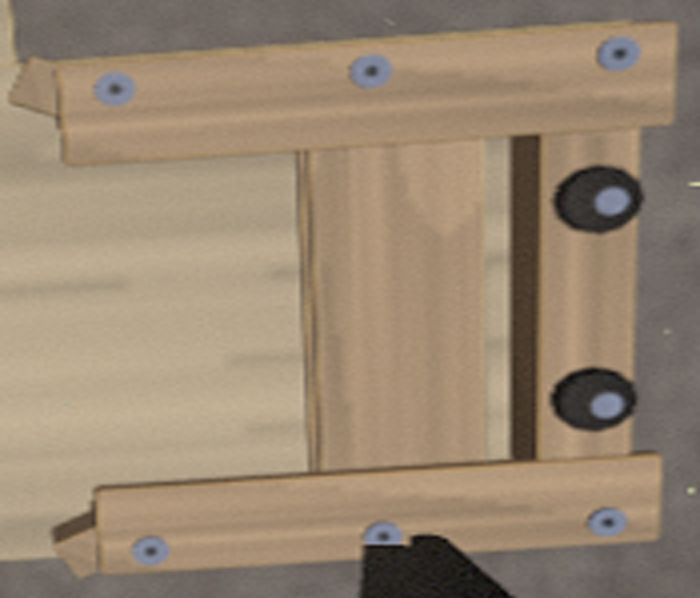

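View pics/w3b.png

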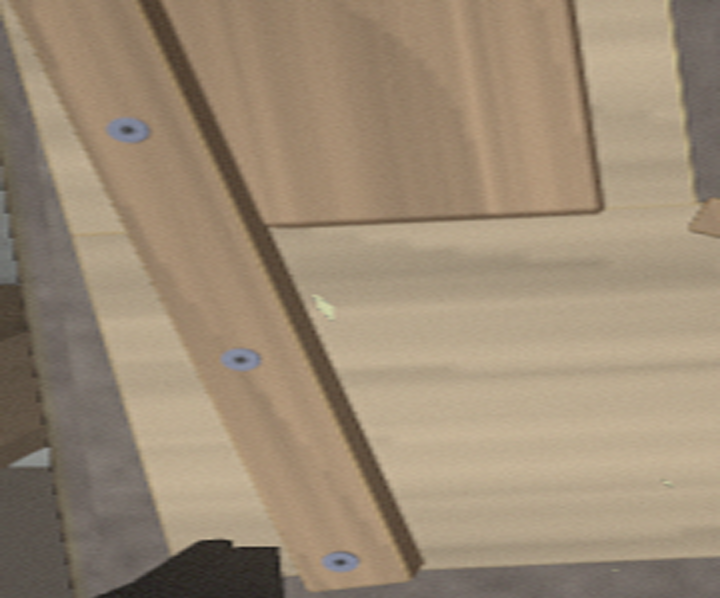

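```bash
cat > pose.py <<'E'
from h import *
import json
w3=json.load(open('w3.json'))
A=lambda p:(p[0]/4+280,p[1]/3.15+70)
B=lambda p:(p[0]/4+110,p[1]/2.25)
L=lambda pts,f,z:np.array([ray(w3,*f(p),z)[:2] for p in pts])
ang=lambda P:np.degrees(np.arctan2(*(P[-1]-P[0])[::-1]))
up=L([(65,162),(672,124)],A,.0335); lo=L([(98,490),(660,456)],A,.0335)
st_=L([(542,137),(536,458)],A,.032); fr=L([(484,140),(484,462)],A,.026); rr=L([(308,150),(320,470)],A,.026)
fe=L([(137,0),(268,225),(412,572)],B,.032); wt=L([(267,225),(602,210)],B,.032); wf=L([(572,0),(602,205)],B,.032)
for n,P in dict(up=up,lo=lo,stop=st_,front=fr,rear=rr,fence=fe,wthin=wt,wface=wf).items(): print(n,P.round(4).tolist(),ang(P).round(2),np.linalg.norm(P[-1]-P[0]).round(4))
E
python3 - <<'E'
from pose import *
th=np.radians((ang(up)+ang(lo))/2)
x=np.array([np.cos(th),np.sin(th)]);y=np.array([-x[1],x[0]])
print('th',np.degrees(th),'lip gap (86)',((up-lo[0])@y).round(4),'stop vs x',(st_@x).round(4),'rear',(rr@x).round(4),'front',(fr@x).round(4),'railstart',up[0]@x,lo[0]@x,up[1]@x,lo[1]@x)
yc=(np.mean(up@y)+np.mean(lo@y))/2
# fence: x=-0.12 y line -> at y=yc
f=fe@np.array([x,y]).T; c=np.polyfit(f[:,1]-yc,f[:,0],1); print('fence slope(-.12)',c)
ox=c[1]+.1; print('board origin',ox*x+yc*y, 'rails start rel',up[0]@x-ox,lo[0]@x-ox,up[1]@x-ox,lo[1]@x-ox,'rear',rr@x-ox,'stop',st_@x-ox,'first front',fr@x-ox)
print('wedge thin end y in board',wt@y-yc,wt@x-ox,'face',wf@x-ox,wf@y-yc)
E
```

```text
up [[0.5371, -0.3235], [0.6569, -0.3133]] 4.85 0.1203
lo [[0.546, -0.4103], [0.6649, -0.3998]] 5.05 0.1194
stop [[0.6321, -0.3167], [0.6393, -0.401]] -85.14 0.0846
front [[0.6226, -0.3175], [0.6304, -0.4039]] -84.82 0.0867
rear [[0.5869, -0.3203], [0.5949, -0.4065]] -84.75 0.0865
fence [[0.4222, -0.2362], [0.4424, -0.3076], [0.4665, -0.4377]] -77.59 0.2064
wthin [[0.4422, -0.3076], [0.5086, -0.3021]] 4.76 0.0665
wface [[0.5031, -0.2356], [0.5086, -0.3005]] -85.22 0.065
th 4.948288817545553 lip gap (86) [0.0873 0.0871] stop vs x [0.6024 0.6023] rear [0.5571 0.5576] front [0.5928 0.5932] railstart 0.507191102786651 0.5085691108792285 0.6274738439451363 0.6279649858198968
fence slope(-.12) [-0.1268882   0.41992733]
board origin [ 0.55354785 -0.36585515] rails start rel -0.012736224446614042 -0.011358216354036554 0.10754651671187121 0.10803765858663172 rear [0.03720236 0.03765204] stop [0.08251372 0.08238185] first front [0.07292144 0.07326597]
wedge thin end y in board [0.06759632 0.06737309] [-0.10587893 -0.03933059] face [-0.03899232 -0.039182  ] [0.13407072 0.06904159]
```

```bash
python3 - <<'E'
from h import *
import json
w=json.load(open('w1.json')); w2=json.load(open('w2.json'))
P=np.array([ray(w,p[0]/3.6+222,p[1]/3.6+50,.014)[:2] for p in [(43,43),(58,552),(248,551),(249,43)]])
print(P.round(4).tolist(),P.mean(0))
for i in range(4):
    d=P[(i+1)%4]-P[i]; print(np.linalg.norm(d).round(4),np.degrees(np.arctan2(d[1],d[0])).round(2))
im=cv2.imread('pics/w2.png')
cv2.imwrite('pics/w2z.png',cv2.resize(im[45:210,255:355],None,fx=3.6,fy=3.6,interpolation=cv2.INTER_CUBIC))
E
```

```text
[[0.3935, 0.1441], [0.3942, 0.0443], [0.4339, 0.0446], [0.4328, 0.1442]] [0.41360792 0.09430308]
0.0998 -89.6
0.0397 0.48
0.0996 90.65
0.0392 -179.85
```

View pics/w2z.png

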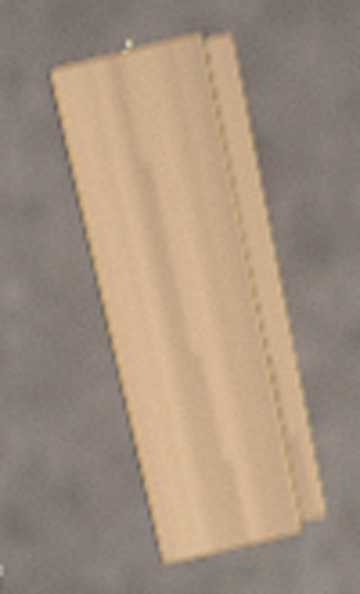

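```bash
python3 -m jog '[[[10,-9.5,-43.3],0],[[10,-9.5,-43.3],0],[[10,-9.5,-43.3],0],[[10,-9.5,-43.3],0],[[10,-9.5,-43.3],0],[[10,-9.5,-43.3],0],[[10,-9.5,-43.3],0],[[10,-9.5,-43.3],0],[[10,-9.5,-43.3],0],[[10,-9.5,-43.3],0],[[10,-9.5,-43.3],0],[[0,0,0],0]]'
python3 -m jog '[[[0,0,0],0]]'
python3 - <<'E'
from h import *
import json
go([.4166,.0943,.073],.4)
w=json.load(open('w2.json'))
P=np.array([ray(w,p[0]/3.6+255,p[1]/3.6+45,.014)[:2] for p in [(52,70),(165,562),(300,530),(203,35)]])
print(P.round(4).tolist(),P.mean(0))
for i in range(4):
    d=P[(i+1)%4]-P[i]; print(np.linalg.norm(d).round(4),np.degrees(np.arctan2(d[1],d[0])).round(2))
E
```

```text
time: 5.0
ee_pos: [0.4102, 0.0999, 0.1393]
eef_rot: [0.504, 0.495, 0.505, -0.495]
contact_force: [0.3, 0.1, 0.5]
width: 0.998
time: 5.1
ee_pos: [0.4121, 0.0954, 0.1402]
eef_rot: [0.503, 0.497, 0.503, -0.497]
contact_force: [0.3, 0.3, 0.0]
width: 1.005
t 5.10 tcp [412.1  95.4 140.2] yaw(tool y) deg 0.70 toolx [-0.     0.001 -1.   ] F [0.3 0.3 0. ] w 1.005
tool shift mm [67.2  4.5  1.2]
twist 0.005170898703256377
[[0.4185, -0.0316], [0.4421, -0.128], [0.4699, -0.1211], [0.4471, -0.0252]] [ 0.44440134 -0.07649829]
0.0993 -76.23
0.0287 14.01
0.0985 103.41
0.0293 -167.47
```

```bash
python3 -m jog '[[[22,4.5,1.2],0.005],[[22,0,0],0],[[15,0,0],0],[[8,0,0],0],[[0,0,0],0]]'
python3 -m jog '[[[0,0,0],0],[[0,0,0],0],[[0,0,0],0],[[0,0,0],0],[[0,0,0],0],[[0,0,0],0]]' -1 10
python3 -c "
from h import *
st()"
```

```text
time: 5.6
ee_pos: [0.4175, 0.0919, 0.0728]
eef_rot: [0.5, 0.499, 0.5, -0.5]
contact_force: [0.2, 0.0, -0.1]
width: 1.002
time: 6.2
ee_pos: [0.418, 0.0925, 0.0733]
eef_rot: [0.5, 0.5, 0.5, -0.5]
contact_force: [-0.6, 0.0, 0.7]
width: 0.539
t 6.20 tcp [418.   92.5  73.3] yaw(tool y) deg 0.06 toolx [ 0.  0. -1.] F [-0.6  0.   0.7] w 0.539
```

```bash
python3 -m jog '[[[-20,0,0],0],[[-30,0,0],0],[[0,9.5,46],0],[[0,9.5,46],0],[[0,9.5,46],0],[[0,9.5,46],0],[[0,9.5,46],0],[[0,9.5,46],0],[[0,9.5,46],0],[[0,9.5,46],0],[[0,9.5,46],0],[[0,9.5,46],0]]'
python3 -m jog '[[[0,0,0],-0.087],[[0,0,0],0],[[0,0,0],0]]'
python3 - <<'E'
from h import *
import json
go([.5131,-.371,.0865],5.0)
m=manip.camera_model('wrist'); snap('wrist','w4.png'); json.dump({k:np.array(v).tolist() for k,v in m.items()},open('w4.json','w'))
snap('side','s4.png')
E
```

```text
time: 7.4
ee_pos: [0.5137, -0.369, 0.1227]
eef_rot: [0.5, 0.5, 0.501, -0.5]
contact_force: [0.9, 0.2, 0.3]
width: 0.522
time: 7.7
ee_pos: [0.5136, -0.3665, 0.1228]
eef_rot: [0.521, 0.478, 0.522, -0.478]
contact_force: [0.3, -0.1, -1.1]
width: 0.524
t 7.70 tcp [ 513.6 -366.5  122.8] yaw(tool y) deg 4.96 toolx [-0.     0.001 -1.   ] F [ 0.3 -0.1 -1.1] w 0.524
tool shift mm [36.3 -0.8  4.5]
twist -0.000738203884425026
```

View pics/w4.png

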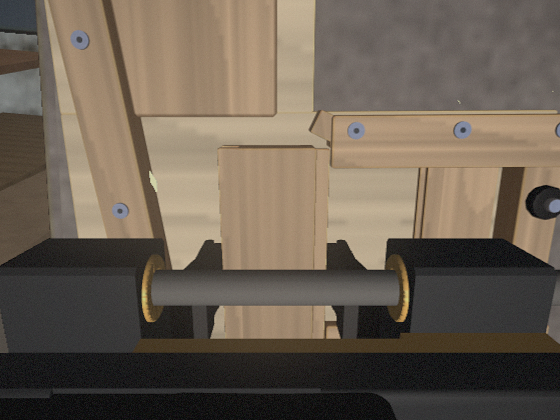

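View pics/s4.png

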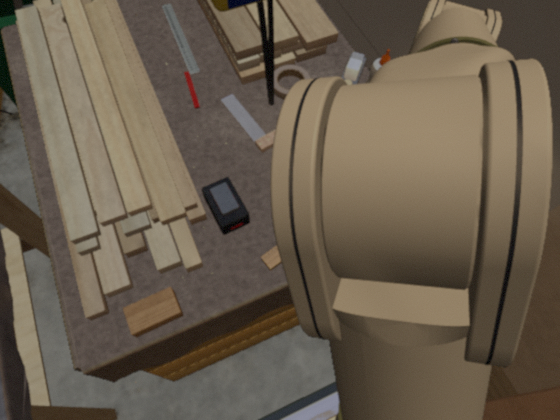

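The wrist view shows the slat gripped with its end at row 147, the tongue on the right (316–327), and the left rail's lip inner edge at row 166. I check these against the board frame.

```bash
cat >> h.py <<'E'
TH=np.radians(4.95); O=np.array([.552,-.366]); BX=np.array([np.cos(TH),np.sin(TH)]); BY=np.array([-BX[1],BX[0]])
def tob(p): p=np.array(p)[:2]-O; return np.array([p@BX,p@BY])*1000
def tow(x,y): return O+(x*BX+y*BY)/1000
E
python3 - <<'E'
from h import *
import json
w=json.load(open('w4.json'))
for n,p,z in [('end L',(221,148),.0635),('end R',(313,147),.0635),('lip',(331,166),.0335),('lip far',(555,167),.0335),('wedge thin R',(276,115),.032),('wedge thin L',(139,115),.032),('fence',(104,0),.032),('fence',(162,230),.032),('stop',(522,168),.032),('first rear',(425,168),.026)]:
    print(n,tob(ray(w,*p,z)).round(1))
print('tcp',tob(manip.get_obs()['ee_pos']))
E
```

```text
end L [-60.2  55.2]
end R [-23.3  55.6]
lip [-11.4  43.6]
lip far [97.3 43.1]
wedge thin R [-38.1  67.7]
wedge thin L [-103.    67.7]
fence [-114.  117.]
fence [-96.4  10.6]
stop [82.4 42.4]
first rear [37.3 41.5]
tcp [-37.93841625   3.2333162 ]
```

```bash
python3 -m jog '[[[10,-1,5.5],0],[[12,0,0],0],[[10,0,0],0],[[4,0,0],0],[[1,0,0],0],[[0,0,0],0],[[0,0,0],0]]'
python3 - <<'E'
from h import *
st();print(tob(manip.get_obs()['ee_pos']))
E
```

```text
time: 8.5
ee_pos: [0.5131, -0.3731, 0.0863]
eef_rot: [0.522, 0.478, 0.521, -0.477]
contact_force: [-0.4, 0.5, -0.8]
width: 0.522
t 8.50 tcp [ 513.1 -373.1   86.3] yaw(tool y) deg 5.04 toolx [ 0. -0. -1.] F [-0.4  0.5 -0.8] w 0.522
[-39.39164269  -3.70691951]
```

```bash
python3 -m jog '[[[0.5,0,-1.4],0],[[0.4,0,0],0],[[0,0,0],0],[[0,0,0],0]]'
python3 -m jog '[[[0,0,0],0],[[0,0,0],0],[[0,0,0],0],[[-20,0,0],0],[[-30,0,0],0],[[-30,0,0],0],[[0,0,0],0]]' 0.4
python3 - <<'E'
from h import *
import json
st();print(tob(manip.get_obs()['ee_pos']))
m=manip.camera_model('wrist'); snap('wrist','w5.png'); json.dump({k:np.array(v).tolist() for k,v in m.items()},open('w5.json','w'))
E
```

```text
time: 8.9
ee_pos: [0.5129, -0.3716, 0.0854]
eef_rot: [0.522, 0.478, 0.521, -0.477]
contact_force: [-0.5, 1.0, -1.0]
width: 0.529
time: 9.6
ee_pos: [0.5142, -0.3732, 0.1696]
eef_rot: [0.524, 0.478, 0.519, -0.477]
contact_force: [-0.3, 0.2, 0.9]
width: 0.7
t 9.60 tcp [ 514.2 -373.2  169.6] yaw(tool y) deg 5.03 toolx [ 0.006 -0.003 -1.   ] F [-0.3  0.2  0.9] w 0.700
[-38.25996313  -3.89018582]
```

View pics/w5.png

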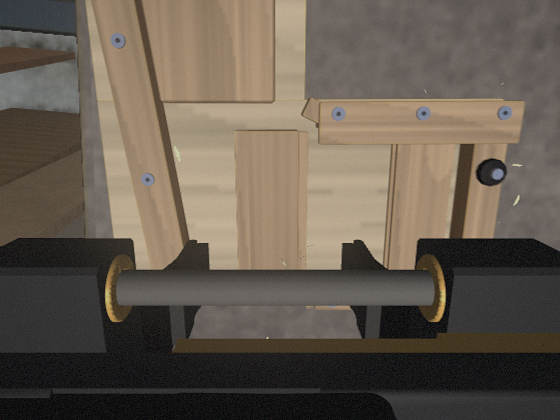

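```bash
python3 - <<'E'
from h import *
import json
w=json.load(open('w5.json'))
for n,p,z in [('end L',(235,131),.026),('end R',(298,130),.026),('rear low',(238,265),.026),('tongue',(307,132),.021),('lip',(319,143),.0335),('lip far',(520,142),.0335),('first rear',(396,200),.026)]:
    print(n,tob(ray(w,*p,z)).round(1))
E
python3 -m jog '[[[0,0,0],0.14],[[0,0,0],0.14],[[0,0,0],0.14],[[0,0,0],0.14],[[0,0,0],0.14],[[0,0,0],0.14],[[0,0,0],0.14],[[0,0,0],0.14],[[0,0,0],0.14],[[0,0,0],0.14],[[0,0,0],0.14],[[0,0,0],0.031]]' -0.08
python3 -m jog '[[[0,0,0],0],[[0,0,0],0]]'
python3 - <<'E'
from h import *
go([*tow(-75,0),.13],-85.05)
E
```

```text
end L [-62.4  50.1]
end R [-23.7  50.7]
rear low [-62.7 -38.6]
tongue [-17.7  49.2]
lip [-11.4  43.5]
lip far [109.5  44.1]
first rear [40.3  6.4]
time: 10.85
ee_pos: [0.5126, -0.3713, 0.1641]
eef_rot: [-0.03, -0.706, -0.03, 0.707]
contact_force: [0.4, -0.1, -0.4]
width: 0.457
time: 11.05
ee_pos: [0.5127, -0.3716, 0.1649]
eef_rot: [-0.032, -0.706, -0.032, 0.707]
contact_force: [0.4, -0.7, -0.2]
width: 0.46
t 11.05 tcp [ 512.7 -371.6  164.9] yaw(tool y) deg -84.79 toolx [-0.  0. -1.] F [ 0.4 -0.7 -0.2] w 0.460
tool shift mm [34.9 -2.3 35.4]
twist 0.004518208746087993
```

```bash
python3 -m jog '[[[0,-2.3,36],0.004],[[30,0,0],0],[[30,0,0],0],[[12,0,0],0],[[6,0,0],0],[[0,0,0],0],[[0,0,0],0]]'
python3 - <<'E'
from h import *
go([*tow(-75,0),.086],-85.05)
E
```

```text
time: 11.75
ee_pos: [0.4772, -0.3731, 0.0884]
eef_rot: [0.03, 0.707, 0.029, -0.706]
contact_force: [-0.1, 0.1, -0.3]
width: 0.463
t 11.75 tcp [ 477.2 -373.1   88.4] yaw(tool y) deg -85.18 toolx [ 0.001 -0.001 -1.   ] F [-0.1  0.1 -0.3] w 0.463
tool shift mm [ 2.4 -0.6 -0.1]
twist -0.0022164824368857694
```

```bash
python3 -m jog '[[[2,0,-3],-0.002],[[0,0,-3],0],[[0,0,-3],0],[[0,0,-3],0],[[0,0,-3],0],[[0,0,-3],0]]'
python3 -m jog '[[[0,0,-3],0],[[0,0,-3],0],[[0,0,-3],0],[[0,0,-3],0],[[0,0,-3],0],[[0,0,-3],0]]'
python3 - <<'E'
from h import *
import json
st();print(tob(manip.get_obs()['ee_pos']))
m=manip.camera_model('wrist'); snap('wrist','w6.png'); json.dump({k:np.array(v).tolist() for k,v in m.items()},open('w6.json','w'))
E
```

```text
time: 12.35
ee_pos: [0.495, -0.371, 0.0853]
eef_rot: [-0.03, -0.706, -0.03, 0.706]
contact_force: [-0.5, 1.0, 1.6]
width: 0.459
time: 12.95
ee_pos: [0.5129, -0.3694, 0.0853]
eef_rot: [-0.03, -0.706, -0.03, 0.706]
contact_force: [-1.7, -0.6, 1.5]
width: 0.461
t 12.95 tcp [ 512.9 -369.4   85.3] yaw(tool y) deg -85.08 toolx [-0.  0. -1.] F [-1.7 -0.6  1.5] w 0.461
[-3.92531690e+01 -1.64063034e-02]
```

View pics/w6.png

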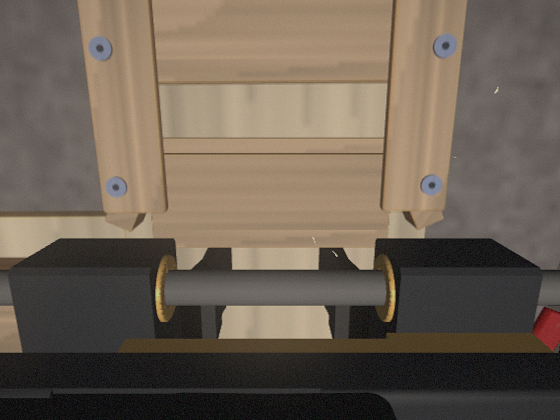

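The wrist view shows the slat under both lips, tongue front at row 138 and first slat's rear at row 82, square and centred. I keep pushing.

```bash
python3 -m jog '[[[0,0,-3],0],[[0,0,-3],0],[[0,0,-3],0],[[0,0,-3],0],[[0,0,-3],0],[[0,0,-3],0],[[0,0,-3],0]]'
python3 -m jog '[[[0,0,-1.5],0],[[0,0,-1.5],0],[[0,0,-1.5],0]]'
python3 -m jog '[[[0,0,-1.5],0],[[0,0,-1.5],0],[[0,0,-1.5],0]]'
python3 - <<'E'
from h import *
st();print(tob(manip.get_obs()['ee_pos']))
snap('wrist','w7.png')
E
```

```text
time: 13.7
ee_pos: [0.5339, -0.3676, 0.0853]
eef_rot: [-0.03, -0.706, -0.03, 0.706]
contact_force: [-0.0, 0.7, -0.5]
width: 0.458
time: 14.0
ee_pos: [0.5381, -0.3673, 0.0853]
eef_rot: [-0.03, -0.706, -0.03, 0.706]
contact_force: [-0.4, -1.2, 1.0]
width: 0.461
time: 14.3
ee_pos: [0.5425, -0.3669, 0.0853]
eef_rot: [-0.03, -0.706, -0.03, 0.706]
contact_force: [-1.1, -0.2, -0.0]
width: 0.458
t 14.30 tcp [ 542.5 -366.9   85.3] yaw(tool y) deg -85.09 toolx [-0.  0. -1.] F [-1.1 -0.2 -0. ] w 0.458
[-9.49950276 -0.10912291]
```

View pics/w7.png

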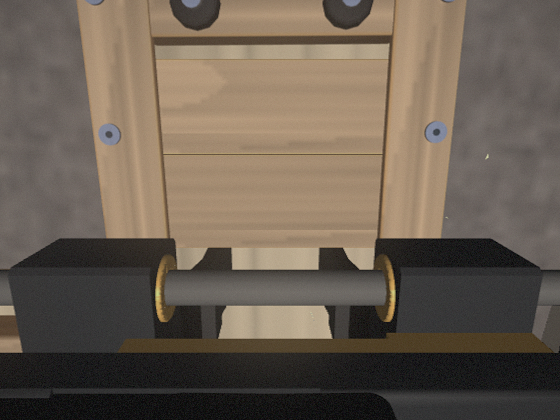

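Joint closed: a hairline at row 154, gap to the stop at rows 45–58. Now gently to the stop.

```bash
python3 -m jog '[[[0,0,-1],0],[[0,0,-1],0],[[0,0,-1],0],[[0,0,-1],0],[[0,0,-1],0]]'
python3 -m jog '[[[0,0,-0.5],0],[[0,0,-0.5],0]]'
python3 -m jog '[[[0,0,-0.5],0],[[0,0,-0.5],0]]'
python3 -c "
from h import *
st();print(tob(manip.get_obs()['ee_pos']));snap('wrist','w8.png')"
```

```text
time: 14.85
ee_pos: [0.5476, -0.3664, 0.0853]
eef_rot: [-0.03, -0.706, -0.03, 0.706]
contact_force: [-0.8, 1.5, 0.2]
width: 0.463
time: 15.05
ee_pos: [0.5486, -0.3664, 0.0853]
eef_rot: [-0.03, -0.706, -0.03, 0.706]
contact_force: [-0.8, 0.2, -0.4]
width: 0.459
time: 15.25
ee_pos: [0.549, -0.3665, 0.0852]
eef_rot: [-0.03, -0.706, -0.03, 0.707]
contact_force: [-3.7, 0.6, 1.3]
width: 0.46
t 15.25 tcp [ 549.  -366.5   85.2] yaw(tool y) deg -85.10 toolx [-0.001  0.    -1.   ] F [-3.7  0.6  1.3] w 0.460
[-3.02644156 -0.23689207]
```

View pics/w8.png

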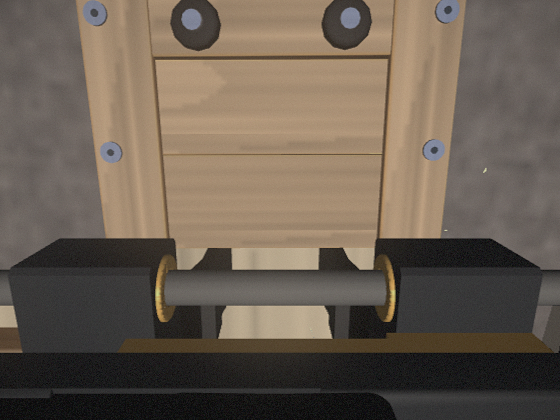

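The first slat now stands against the stop (row 58), joint closed at row 154. Back off and fetch the last slat.

```bash
python3 -m jog '[[[0,0,10],0],[[0,0,10],0],[[-30,0,0],0],[[-40,0,0],0],[[0,-42,8],0],[[0,-42,8],0],[[0,-42,8],0],[[0,-42,8],0],[[0,-42,8],0],[[0,-42,8],0],[[0,-42,8],0],[[0,0,0],0]]' 1
python3 -m jog '[[[0,0,0],-0.143],[[0,0,0],-0.143],[[0,0,0],-0.143],[[0,0,0],-0.143],[[0,0,0],-0.143],[[0,0,0],-0.143],[[0,0,0],-0.143],[[0,0,0],-0.143],[[0,0,0],-0.143],[[0,0,0],-0.143],[[0,0,0],-0.143],[[0,0,0],-0.143]]'
python3 -m jog '[[[0,0,0],0],[[0,0,0],0]]'
python3 -c "
from h import *
go([.4474,-.0758,.073],13.5)"
```

```text
time: 16.5
ee_pos: [0.4481, -0.0744, 0.1543]
eef_rot: [-0.032, -0.706, -0.036, 0.707]
contact_force: [0.5, -0.3, -0.4]
width: 1.002
time: 17.7
ee_pos: [0.4487, -0.0825, 0.1552]
eef_rot: [0.555, 0.438, 0.556, -0.437]
contact_force: [1.0, -0.2, 0.2]
width: 1.001
time: 17.9
ee_pos: [0.4489, -0.0823, 0.1553]
eef_rot: [0.553, 0.441, 0.553, -0.44]
contact_force: [-0.2, -0.0, -0.2]
width: 1.002
t 17.90 tcp [448.9 -82.3 155.3] yaw(tool y) deg 12.94 toolx [ 0.     0.001 -1.   ] F [-0.2 -0.  -0.2] w 1.002
tool shift mm [82.3 -0.1 -6.6]
twist -0.00979051009665488
```

```bash
python3 -m jog '[[[25,0,-6.6],-0.01],[[25,0,0],0],[[20,0,0],0],[[12,0,0],0],[[0,0,0],0],[[0,0,0],0]]'
python3 -m jog '[[[0,0,0],0],[[0,0,0],0],[[0,0,0],0],[[0,0,0],0],[[0,0,0],0],[[0,0,0],0],[[0,0,0],0]]' -1 10
python3 -c "
from h import *
o,R=st(); print(tob(o['ee_pos']))
go([*tow(-39,0),.125],4.95)"
```

```text
time: 18.5
ee_pos: [0.4478, -0.0757, 0.0737]
eef_rot: [0.556, 0.437, 0.556, -0.437]
contact_force: [0.8, -0.6, 0.3]
width: 1.002
time: 19.2
ee_pos: [0.4477, -0.0754, 0.0734]
eef_rot: [0.556, 0.436, 0.556, -0.436]
contact_force: [0.2, -0.1, -0.4]
width: 0.45
t 19.20 tcp [447.7 -75.4  73.4] yaw(tool y) deg 13.80 toolx [ 0. -0. -1.] F [ 0.2 -0.1 -0.4] w 0.450
[-78.78620894 298.53440158]
t 19.20 tcp [447.7 -75.4  73.4] yaw(tool y) deg 13.80 toolx [ 0. -0. -1.] F [ 0.2 -0.1 -0.4] w 0.450
tool shift mm [-51.5  -6.6 301.1]
twist 0.15447417782344752
```

```bash
python3 -m jog '[[[-20,0,0],0],[[-30,0,0],0],[[0,-1.6,43],0],[[0,-1.6,43],0],[[0,-1.6,43],0],[[0,-1.6,43],0],[[0,-1.6,43],0],[[0,-1.6,43],0],[[0,-1.7,42],0],[[0,0,0],0.077],[[0,0,0],0.077],[[0,0,0],0]]'
python3 -m jog '[[[0,0,0],0],[[0,0,0],0]]'
python3 - <<'E'
from h import *
import json
o,R=st(); print(tob(o['ee_pos']))
m=manip.camera_model('wrist'); snap('wrist','w9.png'); json.dump({k:np.array(v).tolist() for k,v in m.items()},open('w9.json','w'))
E
```

```text
time: 20.4
ee_pos: [0.5081, -0.3697, 0.1229]
eef_rot: [0.521, 0.478, 0.521, -0.479]
contact_force: [-0.0, 1.1, -0.5]
width: 0.408
time: 20.6
ee_pos: [0.5085, -0.369, 0.1234]
eef_rot: [0.522, 0.477, 0.522, -0.477]
contact_force: [0.4, -0.8, -0.5]
width: 0.411
t 20.60 tcp [ 508.5 -369.   123.4] yaw(tool y) deg 5.11 toolx [ 0.  0. -1.] F [ 0.4 -0.8 -0.5] w 0.411
[-43.6066965    0.76327627]
```

View pics/w9.png

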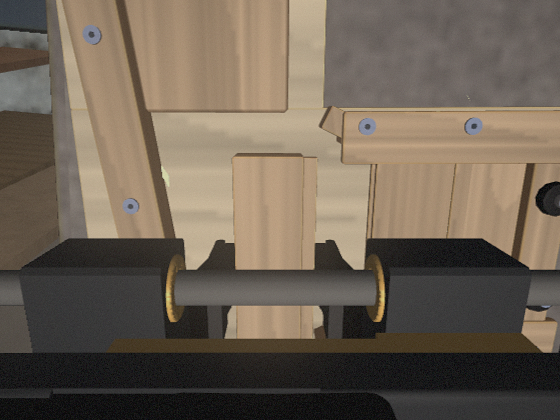

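Slat gripped square (cols 234–316, end at row 155), and the middle slat's rear edge is at col 372. Check its offset.

```bash
python3 - <<'E'
from h import *
import json
w=json.load(open('w9.json'))
for n,p,z in [('end L',(234,155),.0635),('end R',(302,154),.0635),('tongue R',(316,157),.0585),('lip',(341,163),.0335),('mid rear',(376,170),.026)]:
    print(n,tob(ray(w,*p,z)).round(1))
E
```

```text
end L [-60.5  50.2]
end R [-33.   50.6]
tongue R [-26.8  48.8]
lip [-11.9  42.9]
mid rear [ 7.4 38.4]
```

```bash
python3 -m jog '[[[10,0,0],0.003],[[12,0,0],0],[[10,0,0],0],[[4,0,0],0],[[1.5,0,0],0],[[0,0,0],0],[[0,0,0],0]]'
python3 -c "
from h import *
o,R=st(); print(tob(o['ee_pos']))"
```

```text
time: 21.35
ee_pos: [0.5082, -0.3695, 0.0859]
eef_rot: [0.52, 0.479, 0.521, -0.479]
contact_force: [-2.2, 2.5, 7.6]
width: 0.41
t 21.35 tcp [ 508.2 -369.5   85.9] yaw(tool y) deg 4.81 toolx [-0.  0. -1.] F [-2.2  2.5  7.6] w 0.410
[-43.96084527   0.30432507]
```

```bash
python3 -m jog '[[[-0.5,0,0],0],[[0,0,0],0],[[0,0,0],0],[[0,0,0],0],[[-20,0,0],0],[[-30,0,0],0],[[-30,0,0],0],[[0,0,0],0]]' 0.3
python3 -m jog '[[[0,0,0],0.14],[[0,0,0],0.14],[[0,0,0],0.14],[[0,0,0],0.14],[[0,0,0],0.14],[[0,0,0],0.14],[[0,0,0],0.14],[[0,0,0],0.14],[[0,0,0],0.14],[[0,0,0],0.14],[[0,0,0],0.14],[[0,0,0],0.031]]' -0.08
python3 -m jog '[[[0,0,0],0],[[0,0,0],0]]'
python3 - <<'E'
from h import *
go([*tow(-75,0),.1],-85.05)
snap('wrist','w10.png')
E
```

```text
time: 22.15
ee_pos: [0.5095, -0.3709, 0.1703]
eef_rot: [0.522, 0.479, 0.518, -0.478]
contact_force: [1.6, -0.5, 0.1]
width: 0.647
time: 23.35
ee_pos: [0.5083, -0.3692, 0.1656]
eef_rot: [-0.029, -0.706, -0.028, 0.707]
contact_force: [0.0, 0.0, -0.7]
width: 0.461
time: 23.55
ee_pos: [0.5083, -0.3694, 0.1662]
eef_rot: [-0.031, -0.706, -0.031, 0.706]
contact_force: [-0.9, -0.5, -0.4]
width: 0.461
t 23.55 tcp [ 508.3 -369.4  166.2] yaw(tool y) deg -85.03 toolx [-0.  0. -1.] F [-0.9 -0.5 -0.4] w 0.461
tool shift mm [66.3  0.4 31.1]
twist 0.0003141238804551527
```

View pics/w10.png

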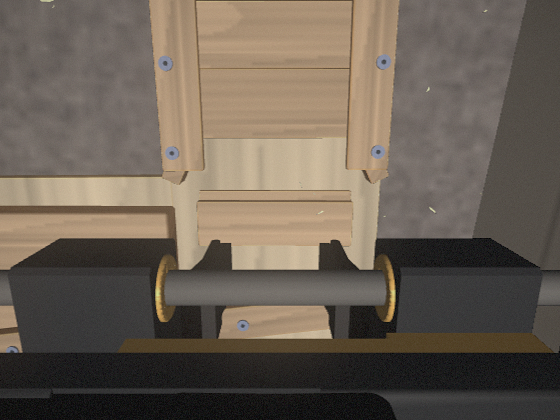

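The last slat lies square in the bay (rows 190–245), tongue forward. Push it.

```bash
python3 -m jog '[[[0,0.4,31.5],0],[[30,0,0],0],[[30,0,0],0],[[14,0,0],0],[[6.5,0,0],0],[[0,0,0],0],[[0,0,0],0]]'
python3 -m jog '[[[0,0,-3],0],[[0,0,-3],0],[[0,0,-3],0],[[0,0,-3],0],[[0,0,-3],0],[[0,0,-3],0]]'
python3 -m jog '[[[0,0,-3],0],[[0,0,-3],0],[[0,0,-3],0],[[0,0,-3],0],[[0,0,-3],0]]'
python3 - <<'E'
from h import *
o,R=st(); print(tob(o['ee_pos']))
snap('wrist','w11.png')
E
```

```text
time: 24.3
ee_pos: [0.4774, -0.373, 0.0871]
eef_rot: [0.03, 0.707, 0.029, -0.706]
contact_force: [-0.1, 0.2, 1.8]
width: 0.463
time: 24.9
ee_pos: [0.4952, -0.3709, 0.086]
eef_rot: [0.03, 0.706, 0.03, -0.706]
contact_force: [-0.8, -1.0, 0.7]
width: 0.461
time: 25.4
ee_pos: [0.5102, -0.3696, 0.0859]
eef_rot: [0.03, 0.707, 0.03, -0.706]
contact_force: [-0.1, -0.2, 0.3]
width: 0.456
t 25.40 tcp [ 510.2 -369.6   85.9] yaw(tool y) deg -85.20 toolx [ 0.  0. -1.] F [-0.1 -0.2  0.3] w 0.456
[-4.20000135e+01  4.32126126e-03]
```

View pics/w11.png

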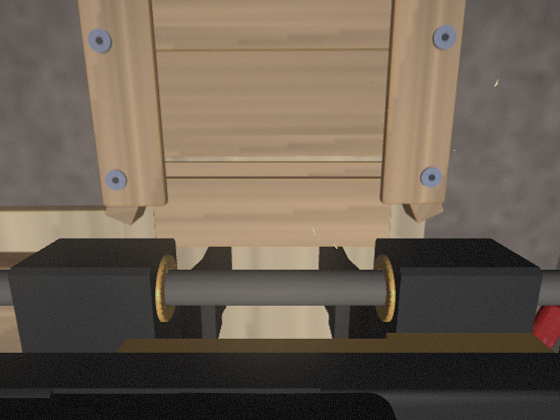

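The tongue edge (row 162) is about to meet the middle slat's groove (row 157). Slowing down.

```bash
python3 -m jog '[[[0,0,-1],0],[[0,0,-1],0],[[0,0,-1],0]]'
python3 -m jog '[[[0,0,-1],0],[[0,0,-1],0]]'
python3 -m jog '[[[0,0,-1],0],[[0,0,-1],0]]'
python3 -m jog '[[[0,0,-0.7],0],[[0,0,-0.7],0]]'
python3 - <<'E'
from h import *
o,R=st(); print(tob(o['ee_pos']))
snap('wrist','w12.png')
E
```

```text
time: 25.75
ee_pos: [0.5129, -0.3694, 0.0859]
eef_rot: [0.03, 0.707, 0.03, -0.706]
contact_force: [-0.5, 0.7, -0.3]
width: 0.461
time: 25.95
ee_pos: [0.5149, -0.3693, 0.086]
eef_rot: [0.03, 0.707, 0.03, -0.706]
contact_force: [0.2, -0.2, 1.2]
width: 0.462
time: 26.15
ee_pos: [0.5169, -0.3691, 0.086]
eef_rot: [0.03, 0.707, 0.03, -0.706]
contact_force: [0.2, 0.1, -0.4]
width: 0.462
time: 26.35
ee_pos: [0.5183, -0.369, 0.086]
eef_rot: [0.03, 0.707, 0.03, -0.706]
contact_force: [-0.7, 0.0, -0.5]
width: 0.461
t 26.35 tcp [ 518.3 -369.    86. ] yaw(tool y) deg -85.20 toolx [ 0. -0. -1.] F [-0.7  0.  -0.5] w 0.461
[-33.81117985  -0.08328253]
```

View pics/w12.png

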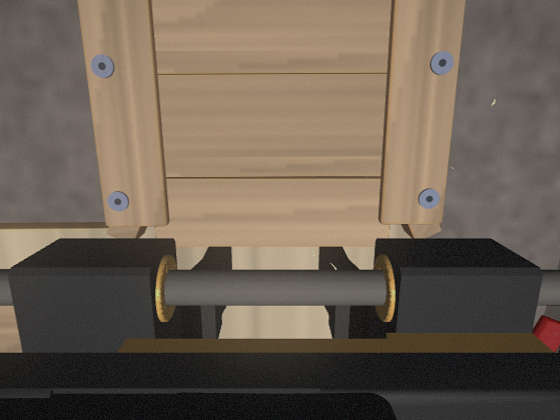

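Nearly closed, about 1 mm left at row 178.

```bash
python3 -m jog '[[[0,0,-0.5],0],[[0,0,-0.5],0]]'
python3 -m jog '[[[0,0,-0.4],0],[[0,0,-0.3],0],[[0,0,0],0]]'
python3 - <<'E'
from h import *
o,R=st(); print(tob(o['ee_pos']))
E
```

```text
time: 26.6
ee_pos: [0.5189, -0.3691, 0.086]
eef_rot: [-0.03, -0.706, -0.029, 0.707]
contact_force: [-2.5, -0.6, 1.1]
width: 0.46
time: 26.9
ee_pos: [0.5191, -0.3691, 0.0859]
eef_rot: [-0.029, -0.706, -0.029, 0.707]
contact_force: [-4.6, -0.1, 2.6]
width: 0.463
t 26.90 tcp [ 519.1 -369.1   85.9] yaw(tool y) deg -85.24 toolx [-0.001  0.    -1.   ] F [-4.6 -0.1  2.6] w 0.463
[-33.0726286   -0.23165173]
```

Both slats are home at the stop (about 4.6 N at contact, rear edge at board x ≈ -23.5). Now go behind the wedge's thick end.

```bash
python3 -m jog '[[[0,0,8],0],[[0,0,6],0],[[-30,0,0],0],[[-50,0,0],0],[[0,-43,7],0],[[0,-43,7],0],[[0,-43,7],0],[[0,-43,7],0],[[0,-43,7],0],[[0,0,0],0]]'
python3 -m jog '[[[0,0,0],-0.14],[[0,0,0],-0.14],[[0,0,0],-0.14],[[0,0,0],-0.14],[[0,0,0],-0.14],[[0,0,0],-0.14],[[0,0,0],-0.14],[[0,0,0],-0.14],[[0,0,0],-0.14],[[0,0,0],-0.14],[[0,0,0],-0.14],[[0,0,0],-0.036]]' -0.54
python3 -m jog '[[[0,0,0],0],[[0,0,0],0]]'
python3 - <<'E'
from h import *
import json
o,R=st(); print(tob(o['ee_pos'])); go([*tow(-81,215),.086],4.95)
m=manip.camera_model('wrist'); snap('wrist','w13.png'); json.dump({k:np.array(v).tolist() for k,v in m.items()},open('w13.json','w'))
snap('scene','sc13.png')
E
```

```text
time: 27.9
ee_pos: [0.4531, -0.1515, 0.1653]
eef_rot: [0.03, 0.707, 0.035, -0.706]
contact_force: [0.1, 0.3, -0.6]
width: 0.46
time: 29.1
ee_pos: [0.4528, -0.1594, 0.1659]
eef_rot: [0.523, 0.477, 0.523, -0.476]
contact_force: [0.1, 0.2, -0.4]
width: 0.231
time: 29.3
ee_pos: [0.4529, -0.1591, 0.1659]
eef_rot: [0.521, 0.478, 0.521, -0.478]
contact_force: [-0.5, -0.2, 0.3]
width: 0.234
t 29.30 tcp [ 452.9 -159.1  165.9] yaw(tool y) deg 4.96 toolx [ 0.  0. -1.] F [-0.5 -0.2  0.3] w 0.234
[-80.8576659  214.68273611]
t 29.30 tcp [ 452.9 -159.1  165.9] yaw(tool y) deg 4.96 toolx [ 0.  0. -1.] F [-0.5 -0.2  0.3] w 0.234
tool shift mm [79.9 -0.2 -0.3]
twist 0.00021508408922032984
```

View pics/w13.png

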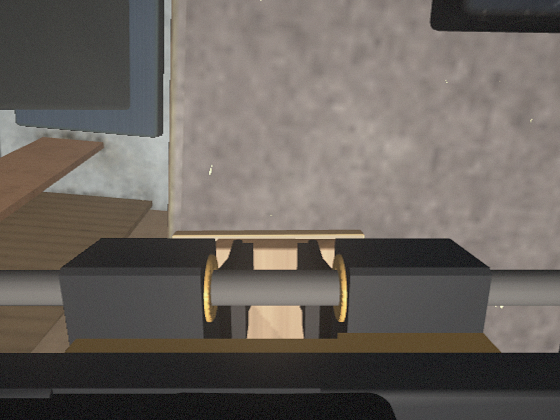

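View pics/sc13.png

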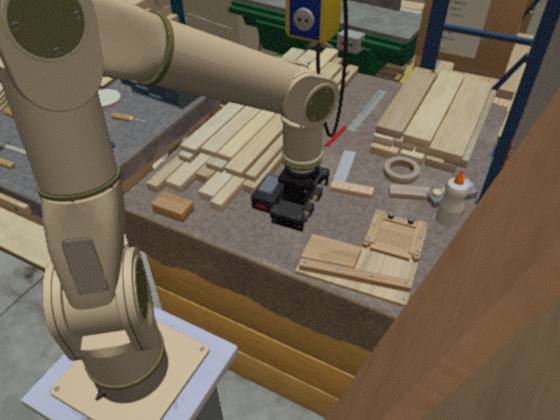

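The scene view shows the row seated and the wedge untouched; the gripper clears the battery pack. The wrist view shows the board edge at rows 232–238, partly hidden. Check the wedge end position.

```bash
python3 - <<'E'
from h import *
import json
w=json.load(open('w13.json'));s=json.load(open('cam0.json'))
print([tob(ray(w,280,232,.012)),tob(ray(w,280,240,.032)),tob(ray(w,280,240,.012))])
B=lambda p:(p[0]/4.4+290,p[1]/4+110)
print([tob(ray(s['side'],*B(p),.032)).round(1) for p in [(112,408),(200,520),(320,308),(393,402)]])
print([tob(ray(s['side'],*B(p),.012)).round(1) for p in [(85,400),(225,587)]])
E
```

```text
[array([-77.68705224, 200.48950639]), array([-77.94136097, 201.73194675]), array([-77.6705576 , 194.67842607])]
[array([-44.9, 198.9]), array([-122.4,  196.3]), array([-42.1,  71.4]), array([-109.4,   73. ])]
[array([-26.2, 201.5]), array([-155.4,  199.5])]
```

```bash
python3 -m jog '[[[30,0,0],0],[[30,0,0],0],[[14,0,0],0],[[6,0,0],0],[[0,0,0],0],[[0,0,0],0]]'
python3 -m jog '[[[0,0,2],0],[[0,0,2],0],[[0,0,2],0],[[0,0.2,2],0],[[0,0.3,2],0],[[0,0.3,2],0]]'
python3 -m jog '[[[0,0.4,3],0],[[0,0.4,3],0],[[0,0.4,3],0],[[0,0.4,3],0],[[0,0.4,3],0],[[0,0.4,3],0],[[0,0.4,3],0],[[0,0.4,3],0],[[0,0.4,3],0],[[0,0.4,3],0]]'
python3 - <<'E'
from h import *
o,R=st(); print(tob(o['ee_pos']))
snap('scene','sc14.png')
E
```

```text
time: 30.0
ee_pos: [0.4536, -0.1589, 0.0867]
eef_rot: [0.522, 0.478, 0.521, -0.477]
contact_force: [-0.8, 0.4, -1.0]
width: 0.23
time: 30.6
ee_pos: [0.4551, -0.1705, 0.086]
eef_rot: [0.522, 0.477, 0.522, -0.477]
contact_force: [0.4, 1.0, 1.0]
width: 0.229
time: 31.6
ee_pos: [0.4617, -0.2004, 0.086]
eef_rot: [0.522, 0.477, 0.522, -0.477]
contact_force: [-0.8, 1.0, 2.0]
width: 0.229
t 31.60 tcp [ 461.7 -200.4   86. ] yaw(tool y) deg 5.09 toolx [ 0. -0. -1.] F [-0.8  1.   2. ] w 0.229
[-75.67101098 172.80040796]
```

View pics/sc14.png

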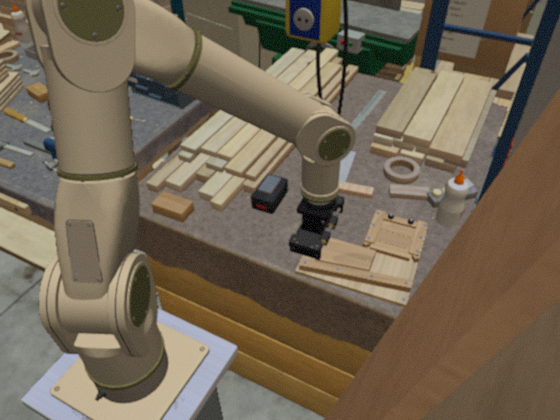

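The wedge slides along the fence (scene: wedge now about (350,255)). Continue.

```bash
python3 -m jog '[[[0,0.36,3],0],[[0,0.36,3],0],[[0,0.36,3],0],[[0,0.36,3],0],[[0,0.36,3],0],[[0,0.36,3],0],[[0,0.36,3],0],[[0,0.36,3],0],[[0,0.36,3],0],[[0,0.36,3],0]]'
python3 -m jog '[[[0,0.36,3],0],[[0,0.36,3],0],[[0,0.36,3],0],[[0,0.36,3],0],[[0,0.36,3],0],[[0,0.36,3],0],[[0,0.36,3],0],[[0,0.36,3],0]]'
python3 - <<'E'
from h import *
o,R=st(); print(tob(o['ee_pos']))
snap('scene','sc15.png'); snap('side','sd15.png')
im=cv2.imread('pics/sc15.png'); cv2.imwrite('pics/sc15z.png',cv2.resize(im[180:310,280:440],None,fx=4.5,fy=4.5,interpolation=cv2.INTER_CUBIC))
E
```

```text
time: 32.65
ee_pos: [0.468, -0.2299, 0.086]
eef_rot: [0.522, 0.477, 0.522, -0.477]
contact_force: [-0.2, 0.9, -0.5]
width: 0.228
time: 33.45
ee_pos: [0.4729, -0.2535, 0.0859]
eef_rot: [0.522, 0.477, 0.522, -0.477]
contact_force: [-0.5, 0.3, 0.3]
width: 0.225
t 33.45 tcp [ 472.9 -253.5   85.9] yaw(tool y) deg 5.09 toolx [ 0. -0. -1.] F [-0.5  0.3  0.3] w 0.225
[-69.06767898 118.85462596]
```

View pics/sc15z.png

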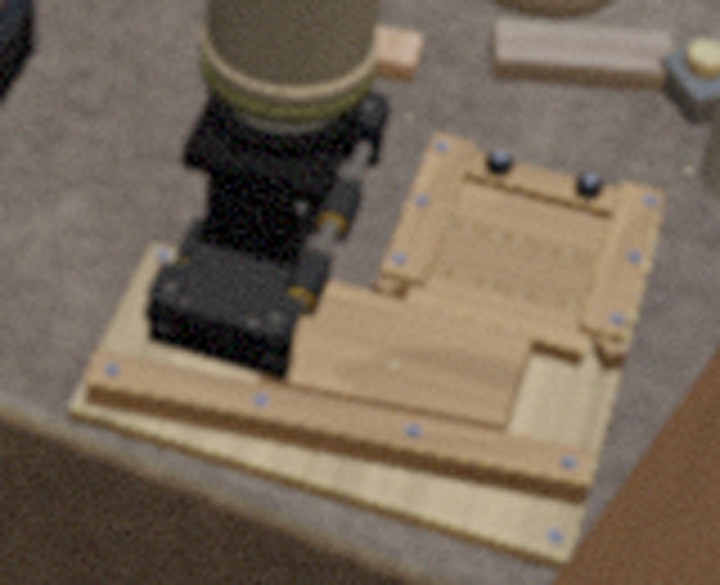

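Wedge is running between fence and last slat. Now slower, feeling for force.

```bash
python3 -m jog '[[[0,0.24,2],0],[[0,0.24,2],0],[[0,0.24,2],0],[[0,0.24,2],0],[[0,0.24,2],0]]'
python3 -m jog '[[[0,0.12,1],0],[[0,0.12,1],0],[[0,0.12,1],0],[[0,0.12,1],0],[[0,0.12,1],0]]'
python3 -m jog '[[[0,0.12,1],0],[[0,0.12,1],0],[[0,0.12,1],0],[[0,0.12,1],0],[[0,0.12,1],0]]'
python3 -m jog '[[[0,0.12,1],0],[[0,0.12,1],0],[[0,0.12,1],0],[[0,0.12,1],0],[[0,0.12,1],0]]'
python3 - <<'E'
from h import *
o,R=st(); print(tob(o['ee_pos']))
E
```

```text
time: 34.05
ee_pos: [0.4751, -0.2633, 0.086]
eef_rot: [0.522, 0.477, 0.522, -0.477]
contact_force: [-0.3, 1.4, 1.5]
width: 0.228
time: 34.55
ee_pos: [0.4761, -0.2681, 0.086]
eef_rot: [0.522, 0.477, 0.522, -0.477]
contact_force: [-0.9, 2.5, 1.2]
width: 0.231
time: 35.05
ee_pos: [0.4771, -0.2731, 0.086]
eef_rot: [0.522, 0.477, 0.522, -0.477]
contact_force: [-0.7, 1.4, 2.2]
width: 0.229
time: 35.55
ee_pos: [0.4781, -0.278, 0.086]
eef_rot: [0.522, 0.477, 0.522, -0.477]
contact_force: [-0.2, 2.9, 1.6]
width: 0.228
t 35.55 tcp [ 478.1 -278.    86. ] yaw(tool y) deg 5.09 toolx [ 0. -0. -1.] F [-0.2  2.9  1.6] w 0.228
[-65.99668607  94.01040661]
```

```bash
python3 -m jog '[[[0,0.12,1],0],[[0,0.12,1],0],[[0,0.12,1],0],[[0,0.12,1],0]]'
python3 -m jog '[[[0,0.12,1],0],[[0,0.12,1],0],[[0,0.12,1],0]]'
python3 -m jog '[[[0,0.12,1],0],[[0,0.12,1],0],[[0,0.12,1],0]]'
python3 -m jog '[[[0,0.12,1],0],[[0,0.12,1],0],[[0,0.12,1],0]]'
python3 -c "
from h import *
o,R=st(); print(tob(o['ee_pos']))"
```

```text
time: 35.95
ee_pos: [0.479, -0.282, 0.086]
eef_rot: [0.522, 0.477, 0.522, -0.477]
contact_force: [-0.9, 1.3, 1.7]
width: 0.23
time: 36.25
ee_pos: [0.4796, -0.2849, 0.0859]
eef_rot: [0.522, 0.477, 0.522, -0.477]
contact_force: [0.2, 2.0, 1.9]
width: 0.228
time: 36.55
ee_pos: [0.4802, -0.2878, 0.0859]
eef_rot: [0.522, 0.477, 0.522, -0.477]
contact_force: [-1.2, 2.8, 1.4]
width: 0.231
time: 36.85
ee_pos: [0.4805, -0.2907, 0.0858]
eef_rot: [0.522, 0.477, 0.522, -0.477]
contact_force: [-2.1, 2.9, 1.4]
width: 0.23
t 36.85 tcp [ 480.5 -290.7   85.8] yaw(tool y) deg 5.09 toolx [-0.001  0.    -1.   ] F [-2.1  2.9  1.4] w 0.230
[-64.69496633  81.15388213]
```

```bash
python3 -m jog '[[[0,0.1,1],0],[[0,0.1,1],0]]'
python3 -m jog '[[[0,0,1],0],[[0,0,1],0]]'
python3 -m jog '[[[0,0,0.7],0],[[0,0,0.5],0]]'
python3 -c "
from h import *
o,R=st(); print(tob(o['ee_pos']))"
```

```text
time: 37.05
ee_pos: [0.4811, -0.293, 0.0858]
eef_rot: [0.522, 0.477, 0.522, -0.477]
contact_force: [-0.3, 0.9, -1.0]
width: 0.23
time: 37.25
ee_pos: [0.4815, -0.295, 0.086]
eef_rot: [0.522, 0.477, 0.521, -0.477]
contact_force: [-1.9, 0.2, -0.8]
width: 0.231
time: 37.45
ee_pos: [0.4816, -0.2961, 0.086]
eef_rot: [0.522, 0.477, 0.522, -0.477]
contact_force: [-0.3, 0.8, -0.2]
width: 0.228
t 37.45 tcp [ 481.6 -296.1   86. ] yaw(tool y) deg 5.09 toolx [ 0. -0. -1.] F [-0.3  0.8 -0.2] w 0.228
[-64.13400426  75.7232994 ]
```

```bash
python3 -m jog '[[[0,0.12,1],0],[[0,0.12,1],0]]'
python3 -m jog '[[[0,0.12,1],0],[[0,0.12,1],0]]'
python3 -m jog '[[[0,0.12,1],0],[[0,0.12,1],0]]'
python3 -m jog '[[[0,0.12,1],0],[[0,0.12,1],0]]'
python3 - <<'E'
from h import *
o,R=st(); print(tob(o['ee_pos']))
snap('scene','sc16.png')
im=cv2.imread('pics/sc16.png'); cv2.imwrite('pics/sc16z.png',cv2.resize(im[180:310,280:440],None,fx=4.5,fy=4.5,interpolation=cv2.INTER_CUBIC))
E
```

```text
time: 37.65
ee_pos: [0.4818, -0.2977, 0.0859]
eef_rot: [0.522, 0.477, 0.522, -0.477]
contact_force: [-1.8, 2.6, 1.3]
width: 0.23
time: 37.85
ee_pos: [0.4822, -0.2999, 0.0859]
eef_rot: [0.522, 0.477, 0.522, -0.477]
contact_force: [-1.0, 1.5, 0.1]
width: 0.228
time: 38.05
ee_pos: [0.4828, -0.302, 0.086]
eef_rot: [0.522, 0.477, 0.522, -0.477]
contact_force: [-1.0, 0.7, 0.4]
width: 0.235
time: 38.25
ee_pos: [0.4831, -0.3039, 0.0859]
eef_rot: [0.522, 0.477, 0.522, -0.477]
contact_force: [-1.4, 1.3, -0.4]
width: 0.231
t 38.25 tcp [ 483.1 -303.9   85.9] yaw(tool y) deg 5.09 toolx [-0.  0. -1.] F [-1.4  1.3 -0.4] w 0.231
[-63.29604729  67.85989257]
```

View pics/sc16z.png

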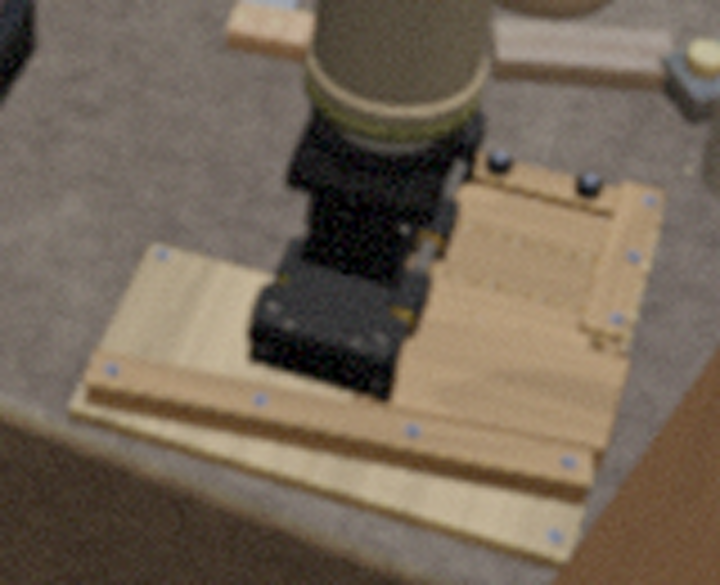

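Wedge nearly in contact along the last slat; push on gently.

```bash
for i in 1; do :; done; python3 -m jog '[[[0,0.12,1],0],[[0,0.12,1],0]]' | grep -E 'ee_pos|force'
python3 -m jog '[[[0,0.12,1],0],[[0,0.12,1],0]]' | grep -E 'ee_pos|force'
python3 -m jog '[[[0,0.12,1],0],[[0,0.12,1],0]]' | grep -E 'ee_pos|force'
python3 -m jog '[[[0,0.12,1],0],[[0,0.12,1],0]]' | grep -E 'ee_pos|force'
python3 -m jog '[[[0,0.1,1],0],[[0,0.1,1],0]]' | grep -E 'ee_pos|force'
```

```text
ee_pos: [0.4835, -0.3057, 0.0859]
contact_force: [-1.5, 1.8, 0.1]
ee_pos: [0.484, -0.3079, 0.086]
contact_force: [-1.1, 0.9, 0.0]
ee_pos: [0.4844, -0.3097, 0.0859]
contact_force: [-2.0, 2.1, -0.1]
ee_pos: [0.4848, -0.3118, 0.0859]
contact_force: [-1.5, 2.1, -0.5]
ee_pos: [0.485, -0.3123, 0.0858]
contact_force: [-6.2, 11.2, 7.5]
```

Jam felt (about 11 N). Hold and look.

```bash
python3 -m jog '[[[0,0,0],0]]' | grep -E 'ee_pos|force'
python3 -m jog '[[[0,-0.3,0.2],0],[[0,0,0],0]]' | grep -E 'ee_pos|force'
python3 - <<'E'
from h import *
o,R=st(); print(tob(o['ee_pos']), 'F board',o['contact_force'][:2]@BX,o['contact_force'][:2]@BY)
E
```

```text
ee_pos: [0.485, -0.3123, 0.0858]
contact_force: [-4.4, 8.7, 5.8]
ee_pos: [0.485, -0.3123, 0.0858]
contact_force: [-3.8, 9.0, 4.1]
t 39.60 tcp [ 485.  -312.3   85.8] yaw(tool y) deg 5.16 toolx [-0.001  0.003 -1.   ] F [-3.8  9.   4.1] w 0.228
[-62.08601845  59.28882305] F board -2.96280698755022 9.303856444237894
```

```bash
python3 -m jog '[[[0,0,0.4],0],[[0,0,0],0]]' | grep -E 'ee_pos|force'
python3 -m jog '[[[0,0,0.3],0],[[0,0,0],0]]' | grep -E 'ee_pos|force'
```

```text
ee_pos: [0.485, -0.3124, 0.0858]
contact_force: [-3.8, 10.7, 7.5]
ee_pos: [0.485, -0.3124, 0.0858]
contact_force: [-5.2, 11.8, 8.3]
```

```bash
python3 -m jog '[[[0,0,0.3],0],[[0,0,0],0],[[0,0,0],0]]' | grep -E 'ee_pos|force'
python3 -m jog '[[[0,0,-1],0],[[0,0,-1],0],[[0,0,-1],0],[[0,0,-3],0],[[0,0,-8],0],[[0,0,0],0]]'
python3 - <<'E'
from h import *
import json
o,R=st(); print(tob(o['ee_pos']))
E
```

```text
ee_pos: [0.485, -0.3125, 0.0858]
contact_force: [-5.4, 13.0, 9.0]
time: 40.9
ee_pos: [0.4841, -0.2999, 0.086]
eef_rot: [0.522, 0.477, 0.522, -0.477]
contact_force: [0.2, -0.0, 0.2]
width: 0.229
t 40.90 tcp [ 484.1 -299.9   86. ] yaw(tool y) deg 5.15 toolx [ 0.  0. -1.] F [ 0.2 -0.   0.2] w 0.229
[-61.97191445  71.67843134]
```

Robot is off the wedge. Now view the result from above.

```bash
python3 -m jog '[[[-40,0,0],0],[[-45,0,0],0],[[-35,10,30],0],[[-30,15,35],0],[[-10,10,30],0],[[0,0,0],0],[[0,0,0],0]]'
python3 - <<'E'
from h import *
import json
st()
m=manip.camera_model('wrist'); snap('wrist','w17.png'); json.dump({k:np.array(v).tolist() for k,v in m.items()},open('w17.json','w'))
im=cv2.imread('pics/w17.png'); cv2.imwrite('pics/w17z.png',cv2.resize(im[40:260,100:460],None,fx=2.2,fy=2.2,interpolation=cv2.INTER_CUBIC))
E
```

```text
time: 41.6
ee_pos: [0.5267, -0.393, 0.2456]
eef_rot: [0.521, 0.477, 0.521, -0.478]
contact_force: [-0.7, 0.2, 0.0]
width: 0.228
t 41.60 tcp [ 526.7 -393.   245.6] yaw(tool y) deg 5.03 toolx [-0. -0. -1.] F [-0.7  0.2  0. ] w 0.228
```

View pics/w17z.png

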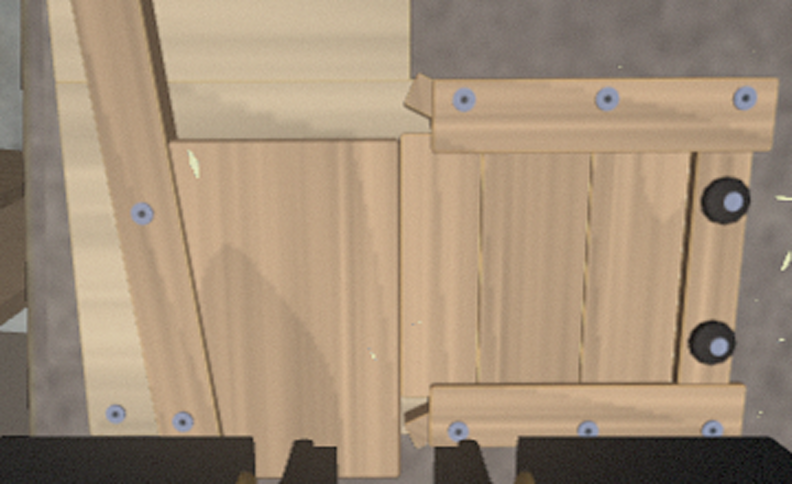

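The view shows tight joint lines at zoom x≈480 and 590, the wedge face on the last slat at x=399, and the first slat at the stop (x≈690). Check squareness and spacing with rays.

```bash
python3 - <<'E'
from h import *
import json
w=json.load(open('w17.json'))
f=lambda p,z:tob(ray(w,p[0]/2.2+100,p[1]/2.2+40,z)).round(1)
for n,a,b,z in [('wedge|last',(399,140),(399,390),.026),('last|mid',(481,155),(478,380),.026),('mid|first',(592,155),(582,380),.026),('stop',(696,155),(680,380),.032),('wedge end',(172,141),(398,140),.032)]:
    A,B=f(a,z),f(b,z); print(n,A,B,'ang to y axis %.4f'%((A-B)[0]/(A-B)[1]))
E
```

```text
wedge|last [-23.   47.1] [-22.5 -47.3] ang to y axis -0.0053
last|mid [ 7.  41.9] [  8.3 -43.2] ang to y axis -0.0153
mid|first [47.5 41.9] [ 48.9 -43.2] ang to y axis -0.0165
stop [83.2 41.9] [ 85.  -41.5] ang to y axis -0.0216
wedge end [-104.    46.6] [-23.4  47. ] ang to y axis 201.5000
```

```bash
python3 - <<'E'
from h import *
import json
m=json.load(open('cam0.json'))
a=snap('side','sd18.png').astype(int); b=cv2.imread('pics/side0.png')[:,:,::-1].astype(int)
for n,(r0,r1,c0,c1) in dict(cork=(285,340,115,190),batt=(170,240,195,255)).items(): print(n,'mean diff',abs(a-b)[r0:r1,c0:c1].mean().round(2))
w=manip.read_camera('wrist').astype(int); o=cv2.imread('pics/w17.png')[:,:,::-1].astype(int); print('wrist view change',abs(w-o)[40:230].mean())
st(); print(manip.hand_in())
E
```

```text
cork mean diff 14.81
batt mean diff 25.05
wrist view change 4.994157268170426
t 41.75 tcp [ 527.  -391.3  245.3] yaw(tool y) deg 5.15 toolx [-0.     0.001 -1.   ] F [-0.3  0.6 -1. ] w 0.233
the job is handed in; nothing more can be done
None
```

View pics/sd18.png

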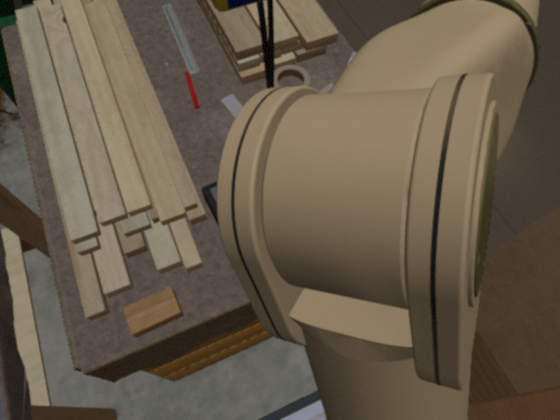

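The panel is fitted and the job is handed in at 41.8 s. No verdict comes back, so this rests on my own checks.

**What I did:**
- I laid both slats in the bay tongue-first and pushed each with two spread fingertips. Their joints closed and the row stood against the end stop, at about 4–5 N.
- I slid the wedge along the fence until it jammed with its thick end at about y = 50 mm on the board. I then pressed it to 13 N along its travel, about 17 N in all, and withdrew the fingers straight back.

**Last checks:**
- **Joints:** both read closed from above. The joint lines lay 30.4 mm and 40.5 mm apart, where 30 and 40 are ideal, and within about 0.01 rad of each other in angle, which is near my reading error.
- **Wedge:** it lay flat against the last slat and had not slid back about 1 s after release. The robot touched nothing, and the wrist force read about zero.

**Not confirmed:**
- **Clamping force:** I could not measure the force the wedge keeps holding by itself. I infer it only from the 13 N press.
- **Battery and sanding block:** the automatic image comparison gave differences for both (25 and 15 grey levels). In the last side picture the arm hides most of the battery, and its visible corner is where it was. The block looks unmoved, with only a pixel-level comparison by eye. I felt no contact with either.
- **End stop:** its line reads about 0.005 rad off the joint lines, which I put down to reading error.

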